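Depth-check a batch of candle-holder casts and rack them

ROBOT

A 7-joint arm with a two-finger parallel gripper is mounted at the origin on the work surface. World frame = base frame: x ahead of the robot, y to its left, z up, the work surface at z = 0. Lengths are in mm, angles in rad, forces in N, time in s.
With the tool pointing down it reaches from about 400 to 850 mm from the base axis. Payload 4.5 kg.
Tool frame: the origin (TCP) lies at the very end of the fingers, on their centre line; the grasp point (between the pads) lies 19 mm behind it; z points along the fingers, y is the direction in which the jaws open and shut (so a half turn about z gives the same grasp; the last joint's range is limited). The gripper opens to 88 mm and grips with 3 to 60 N. Pads are 18 mm wide; open, the fingers measure 123 mm over their backs; the gripper's body (75 mm by 187 mm) begins 45 mm behind the grasp point.
Start: joints at [-1.262, 0.689, -0.195, 1.565, 0.157, 0.902, -0.215], TCP at [169.576, 601.579, 238.743] pointing down, gripper open.
Joint ranges: [-3.01, 3.01], [-0.46, 2.08], [-1.47, 1.51], [0.13, 2.56], [-1, 4.14], [0.04, 2.09], [-2.66, 2.66]. Speed limits (rad/s): [2.57, 2.57, 3.14, 3.14, 3.14, 3.14, 3.14].

INTERFACE

Orientations are given as a 3x3 rotation matrix whose columns are the frame's x, y, z axes.
In Python, from plant import * gives the robot as it stands.
- The arm moves only by the shell command python3 -m inch 'ROWS'. ROWS is text: rows parted by semicolons, each of 5 numbers parted by spaces: the shift along the tool's x, y, z in cm, then the turn about the tool's z in degrees, then the gripper command: -1 is shut, 1 is fully open, values between are in proportion. A call has 1 to 5 rows; each row is the pose to reach, as a shift and turn from the pose commanded when the call began, along the tool's axes at that moment; what a row does not reach only later rows make up. A row lasts 1/12 s, in which the tool goes at most 41.7 mm and 7.16 degrees, less where a joint would pass 70% of its speed; a pose out of reach is approached as far as the arm can. A call with a gripper value outside its range is refused whole. The fingers move at their own pace and stop on an object; the grip force is fixed at half the most. Time passes only in rows, so rows that repeat a pose let the fingers close. It gives the time, the measured TCP pose, the force and the opening at its end, in the units of the state.
- state(): the state, without advancing time (a new reading comes with each control period).
- snapshot(name): name is "scene" or "top"; returns a dict with "frame" (400x640x3 uint8, red, green, blue), "camera_matrix" (3x3 intrinsics, pixels), "world_from_camera" (4x4, takes a point from camera to world coordinates). Camera axes: x right, y up, looking along -z (the intrinsics and any distortion apply to the point x, -y, -z); pixel columns grow to the right and rows downward; lengths in mm; the calibration is good to about 2 mm. A picture is of the moment at which its call begins. There is no depth.
- job_done(): hands the job in, once; it reports no verdict.
Trained networks look in a picture, given as the dict that the camera call returned (one of the last four; its "shot" number tells which), for a name from the list of things; names that differ only in an ending like _2 or _b are one class to them, and where a whole thing is asked for, a point or a joint stands for the part that bears it (a point fixed in the world has none). Each returns a list of dicts, best first, with "score" (0 to 1); they miss things now and then, are a little off and sometimes report something else, mostly with a low value. They report only what shows in the picture. A call takes as long as a camera call.
- masks_of(picture, thing): "region" (400x640 bool, what is visible of it).
- pinpoint(picture, thing): "xyz" ([x, y, z] in mm, in world coordinates, good to about 4 mm: a listed point, or the origin of a listed thing).
The state is a dict: "time": time; "q": joint angles; "joint_vel": joint speeds; "effort": joint torques, N m; "tool_pos": TCP position; "orientation": TCP orientation; "force": force on the tool from outside, world axes, zero at the start; "ft_torque": the same for the moment, N m; "grip_width": finger opening in mm.
Only numpy, scipy, OpenCV 4.12 (cv2) and the standard library are available. Lean on these libraries where they do the work, as an engineer would, in place of code of your own. Each camera call takes 0.05 s, during which the arm holds its last target.

TASK

Check the candle socket of every plaster cast on the bench with the depth gauge, from the lowest cast to the tallest: lower the rod gently until it bottoms out with its stop collar on the rim, hold it there for a second, and when all are checked hang the gauge back on its stand with the collar left at the last reading. Then stand all the casts upright on the wooden drying board, well inside its edges. Finally take the hand counter from its holder, click it by pushing its end button all the way in against the stone slab, let the button out and hang the counter back in its holder; do not tip any cast or disturb the other things.

Things in the scene. Friction and masses are not known exactly. Their poses are not given: they have to be found in the camera images.
- cast_1: White plaster candle-holder cast, loose, standing upright on the bench, 230 g or so: a low round puck 50 mm tall, 58 mm across on a 66 mm wide, 9 mm high foot disc; socket 28 mm deep, floor 22 mm above its underside. A plain blind round socket 22 mm in diameter opens upward in the middle of its top. Origin: centre of its underside, z up. May be absent in a given run.
- cast_2: White plaster candle-holder cast, loose, standing upright on the bench, 280 g or so: a round block with 16 fine flutes, 62 mm tall, about 60 mm across; socket 36 mm deep, floor 26 mm above its underside. A plain blind round socket 22 mm in diameter opens upward in the middle of its top. Origin: centre of its underside, z up. May be absent in a given run.
- cast_3: White plaster candle-holder cast, loose, standing upright on the bench, 330 g or so: a square block 56 x 56 mm (sides along its x, y) on a 62 mm square foot 10 mm high, 74 mm tall; socket 44 mm deep, floor 30 mm above its underside. A plain blind round socket 22 mm in diameter opens upward in the middle of its top. Origin: centre of its underside, z up. May be absent in a given run.
- cast_4: White plaster candle-holder cast, loose, standing upright on the bench, 380 g or so: the tallest, round with 9 coarse flutes, 86 mm tall, about 60 mm across on a 66 mm foot disc 10 mm high; socket 52 mm deep, floor 34 mm above its underside; always present. A plain blind round socket 22 mm in diameter opens upward in the middle of its top. Origin: centre of its underside, z up.
- gauge: Depth gauge, about 250 g, hanging rod down on its stand. Origin: lower end of the rod, z up along it. From there up: steel rod 10 mm thick to 100 mm; round flange 56 mm across, 100 to 106 mm; square black grip 24 x 24 mm (sides along its x, y), 106 to 166 mm, small cap 4 mm above. Take the grip from above. A brass stop collar slides on the rod.
- stop (a joint): Brass stop collar on the gauge's rod, 32 mm across, 10 mm thick. Value: height of its underside above the rod's end, m = depth reading (0 to 0.075). Held by friction, slides at about 2.5 N, no spring; reads 8 to 20 mm at the start. A socket's rim pushes it up as the rod goes in; it does not come down by itself, hence lowest cast first.
- stop_under (a point): Centre of the underside of the stop collar.
- stand: Fixed gauge stand. Base 120 x 100 x 10 mm; a 14 x 14 mm post stands 47 mm to its own +x; on top a level fork: two arms 14 mm wide, 8 mm thick, 38 mm apart, open to its own -x (towards the robot) and ending 32 mm to -x of the seat. The gauge's flange rests on the arms; lift it straight up (the collar passes the gap) or lift a little and draw it out to -x. Origin: on the bench below the seat.
- stand_seat (a point): Where the centre of the gauge's flange underside rests: midway between the fork arms, at their top, 125 mm above the bench. The gauge's rod end then hangs 25 mm above the bench.
- counter: Hand click counter, about 160 g, hanging upright in its wooden holder, end button down. Origin: centre of its nose's lower face, z up. Nose 22 mm across, 0 to 36 mm; square flange 56 x 56 mm, 36 to 42 mm; grey grip 30 mm (its x) by 26 mm (its y), 42 to 102 mm, cap 4 mm above. The button, 14 mm across, sticks out 10 mm below the origin. Take the grip from above.
- plunger (a joint): Travel of the counter's end button into the nose, m: 0 = out, 0.007 = fully in. Sprung out: it begins to move at about 2.4 N and is fully in at 8 N; the counter clicks at 0.0055.
- dock: Counter's holder, an open wooden box fixed to the bench, 60 x 60 mm outside, 36 x 36 mm inside, 60 mm tall. The counter hangs in it by its flange. Origin: centre of its underside.
- dock_rim (a point): Centre of the holder's mouth, at rim height (60 mm above the bench). The centre of the counter's flange underside rests here: the counter's origin is then 36 mm below this point.
- board: Light wooden drying board fixed to the bench, 130 mm (its x) by 360 mm (its y) and 10 mm thick, grooved across, flat on top with no rim. It has room for four casts side by side along its y, e.g. 80 mm apart. Origin: centre of its underside; long side along its own y.
- slab: Stone slab 120 x 120 x 14 mm fixed to the bench, the surface to click the counter against. Origin: centre of its underside; top face 14 mm above the bench.
- mixing_cup: White plastic mixing cup, 85 mm tall, loose, not part of the job: leave alone.
- pigment_jar: Brown jar with black lid, 85 mm tall, loose, not part of the job: leave alone.
- resin_can: Metal can 110 mm tall, 80 mm across, loose, not part of the job: leave alone.
- spatula: Spatula 180 mm long, lying flat, loose, not part of the job: leave alone.
- brush: Brush 180 mm long, lying flat, loose, not part of the job: leave alone.
- star_cast: Flat six-pointed plaster star, 22 mm thick, loose, not part of the job: leave alone.
- small_pot: Plaster bowl, 60 mm tall, loose, not part of the job: leave alone.

How it is judged (in metres and radians):
On the way, in this order (a step that is already met when the one before it is completed fails the run):
1. the rod stands bottomed out on the socket floor of the lowest cast, upright, its stop collar down on the rim, held for 1 s (horizontal distance between gauge and cast_1 below 0.009 m and z of gauge in the frame of cast_1 between 0.018 and 0.0245 m and z of stop_under in the frame of cast_1 below 0.053 m and angle between the z axis of gauge and the z axis of cast_1, either way round below 0.12 rad and contact force between gauge and cast_1 above 0.5 N), for 0.8 s.
2. the rod stands bottomed out on the socket floor of the second (fine-fluted, 62 mm) cast, upright, its stop collar down on the rim, held for 1 s (horizontal distance between gauge and cast_2 below 0.009 m and z of gauge in the frame of cast_2 between 0.022 and 0.0285 m and z of stop_under in the frame of cast_2 below 0.065 m and angle between the z axis of gauge and the z axis of cast_2, either way round below 0.12 rad and contact force between gauge and cast_2 above 0.5 N), for 0.8 s.
3. the rod stands bottomed out on the socket floor of the third (square, 74 mm) cast, upright, its stop collar down on the rim, held for 1 s (horizontal distance between gauge and cast_3 below 0.009 m and z of gauge in the frame of cast_3 between 0.026 and 0.0325 m and z of stop_under in the frame of cast_3 below 0.077 m and angle between the z axis of gauge and the z axis of cast_3, either way round below 0.12 rad and contact force between gauge and cast_3 above 0.5 N), for 0.8 s.
4. the rod stands bottomed out on the socket floor of the tallest cast, upright, its stop collar down on the rim, held for 1 s (horizontal distance between gauge and cast_4 below 0.009 m and z of gauge in the frame of cast_4 between 0.03 and 0.0365 m and z of stop_under in the frame of cast_4 below 0.089 m and angle between the z axis of gauge and the z axis of cast_4, either way round below 0.12 rad and contact force between gauge and cast_4 above 0.5 N), for 0.8 s.
5. the gauge hangs on its stand again, let go (horizontal distance between gauge and stand_seat below 0.012 m and z of gauge in the frame of stand between 0.021 and 0.029 m and angle between gauge's own z axis and vertical below 0.1 rad and linear speed of gauge below 0.02 m/s and contact force between the fingers and gauge below 0.1 N), for 0.2 s.
6. every cast stands upright on the drying board, its centre at least 10 mm inside the board's edges (x of cast_1 in the frame of board between -0.055 and 0.055 m and y of cast_1 in the frame of board between -0.17 and 0.17 m and z of cast_1 in the frame of board between 0.007 and 0.014 m and angle between each of cast_1, cast_2, cast_3, cast_4's own z axis and vertical below 0.1 rad and linear speed of each of cast_1, cast_2, cast_3, cast_4 below 0.02 m/s and x of cast_2 in the frame of board between -0.055 and 0.055 m and y of cast_2 in the frame of board between -0.17 and 0.17 m and z of cast_2 in the frame of board between 0.007 and 0.014 m and x of cast_3 in the frame of board between -0.055 and 0.055 m and y of cast_3 in the frame of board between -0.17 and 0.17 m and z of cast_3 in the frame of board between 0.007 and 0.014 m and x of cast_4 in the frame of board between -0.055 and 0.055 m and y of cast_4 in the frame of board between -0.17 and 0.17 m and z of cast_4 in the frame of board between 0.007 and 0.014 m), for 0.2 s.
7. the counter is clicked: its end button pushed in at least 5.5 mm against the stone slab, the counter upright (value of joint plunger above 0.0055 m and contact force between counter and slab above 2 N and angle between counter's own z axis and vertical below 0.2 rad), for 0.05 s.
8. the button has come out again (value of joint plunger below 0.002 m), for 0.1 s.
At the end, for the whole second after the job is handed in: Gauge hanging upright on its stand (within 12 mm of the seat), collar reading 52 +-3 mm; counter hanging upright in its holder (within 10 mm of centre), button out; every cast upright and at rest on the board, its centre at least 10 mm inside the edges (all of step 6 and horizontal distance between gauge and stand_seat below 0.012 m and z of gauge in the frame of stand between 0.021 and 0.029 m and angle between each of gauge, counter's own z axis and vertical below 0.1 rad and linear speed of each of gauge, counter below 0.02 m/s and horizontal distance between counter and dock_rim below 0.01 m and z of counter in the frame of dock between 0.02 and 0.028 m and value of joint plunger below 0.002 m and value of joint stop between 0.049 and 0.055 m); the robot touches nothing.
It fails at once if a cast tipped over (angle between any of cast_1, cast_2, cast_3, cast_4's own z axis and vertical above 0.6 rad).
It fails at once if the gauge pressed harder than 45 N on a cast (contact force between gauge and cast_1 above 45 N or contact force between gauge and cast_2 above 45 N or contact force between gauge and cast_3 above 45 N or contact force between gauge and cast_4 above 45 N).
It fails at once if a bystander (cup, jar, can, spatula, brush, star, bowl) moved more than 50 mm (distance of any of mixing_cup, pigment_jar, resin_can, spatula, brush, star_cast, small_pot from where it was at the start of the episode above 0.05 m).
Of cast_1, cast_2, cast_3 only 2 to 3 are there at a start; the rules pass over those that are not, and their reading is None.
At some moment in a run one of cast_1, cast_2, cast_3, cast_4 may be knocked a few centimetres aside while the robot is not near it.
It also fails if it takes over 210 s, if anything falls off the work surface, if the arm or the gripper's body presses on something with over 40 N, if the wrist force passes 120 N, or if a joint passes its speed limit or range.

## Working session

There is one attempt and no reset: what is moved stays moved. The work goes in short steps, Python scripts to look and compute and a shell command to move; the robot and the scene stay as the last step left them, time stands still between calls to the robot, and variables do not carry over. Pictures are saved under pics/ and viewed, and the job is handed in when it is done.

```bash
ls; mkdir -p pics; cat > h.py <<'E'
from plant import *
import numpy as np, cv2
def save(n,cam):
    s=snapshot(cam); cv2.imwrite(f'pics/{n}.png',cv2.cvtColor(s['frame'],cv2.COLOR_RGB2BGR)); return s
def ray(s,u,v,z):
    K=s['camera_matrix'];T=s['world_from_camera']
    d=np.linalg.inv(K)@[u,v,1]; d=np.array([d[0],-d[1],-d[2]])
    d=T[:3,:3]@d; o=T[:3,3]; return o+d*(z-o[2])/d[2]
def proj(s,p):
    K=s['camera_matrix'];T=s['world_from_camera']
    c=T[:3,:3].T@(np.array(p)-T[:3,3]); q=K@[c[0],-c[1],-c[2]]; return q[:2]/q[2]
E
python3 - <<'E'
from h import *
np.set_printoptions(precision=1,suppress=True)
st=state(); print(st['time'],st['tool_pos'],st['orientation'],st['grip_width'])
a=save('s0','scene');b=save('t0','top')
for n in ['cast_1','gauge','stop_under','stand','stand_seat','counter','dock','dock_rim','board','slab','mixing_cup','pigment_jar','resin_can','spatula','brush','star_cast','small_pot']:
  for nm,p in (('scene',a),('top',b)):
    print(n,nm,[(np.round(r['xyz']),round(r['score'],2)) for r in pinpoint(p,n)][:7])
print(state()['time'])
E
```

```text
pics
0.0 [169.5 600.9 237.9] [[-1.   0.3 -0. ]
 [ 0.3  1.  -0. ]
 [-0.  -0.  -1. ]] 87.81883910351826
cast_1 scene [(array([436.,  68.,  -4.]), 0.95), (array([ 473., -194.,   -1.]), 0.91), (array([443., 190.,   1.]), 0.88), (array([439., -71.,  -1.]), 0.82)]
cast_1 top [(array([436., -72.,   1.]), 0.85), (array([ 472., -200.,    6.]), 0.78), (array([440., 193.,  -1.]), 0.72), (array([436.,  71.,  -1.]), 0.6)]
gauge scene [(array([518., 394.,  42.]), 0.71), (array([518., 395.,  27.]), 0.55)]
gauge top [(array([518., 394.,  26.]), 0.72)]
stop_under scene [(array([517., 399.,  45.]), 0.58)]
stop_under top [(array([439., 194.,  -0.]), 0.68)]
stand scene [(array([519., 399.,  -1.]), 0.92), (array([443., 188.,   1.]), 0.31)]
stand top [(array([518., 395.,  -1.]), 0.9)]
stand_seat scene [(array([522., 394., 125.]), 0.63)]
stand_seat top [(array([518., 395., 127.]), 0.8), (array([ 433., -356.,   -0.]), 0.49)]
counter scene [(array([ 602., -348.,   25.]), 0.58)]
counter top [(array([ 591., -351.,   29.]), 0.76)]
dock scene [(array([ 596., -349.,   -2.]), 0.56), (array([ 596., -350.,   65.]), 
[... 925 characters left out ...]
82)]
resin_can scene [(array([340., 144.,   2.]), 0.23)]
resin_can top [(array([336., 359.,   2.]), 0.66), (array([ 599., -351.,    1.]), 0.26)]
spatula scene [(array([338., 145.,   6.]), 0.85)]
spatula top [(array([340., 149.,   0.]), 0.93), (array([ 596., -354.,    2.]), 0.27), (array([ 470., -197.,    6.]), 0.18), (array([339., 356.,   3.]), 0.15)]
brush scene [(array([ 746., -248.,   -4.]), 0.9)]
brush top [(array([ 747., -250.,    1.]), 0.63)]
star_cast scene [(array([772.,  35.,   0.]), 0.57), (array([520., 396.,  25.]), 0.5)]
star_cast top [(array([770.,  37.,   0.]), 0.74)]
small_pot scene [(array([ 338., -223.,   -2.]), 0.73)]
small_pot top [(array([ 341., -223.,    2.]), 0.66)]
1.8
```

View pics/s0.png

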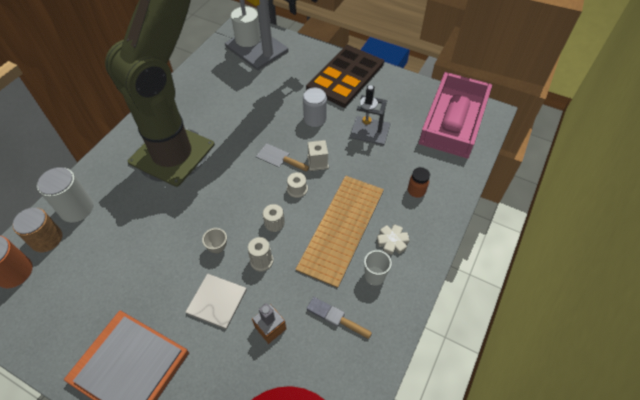

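View pics/t0.png

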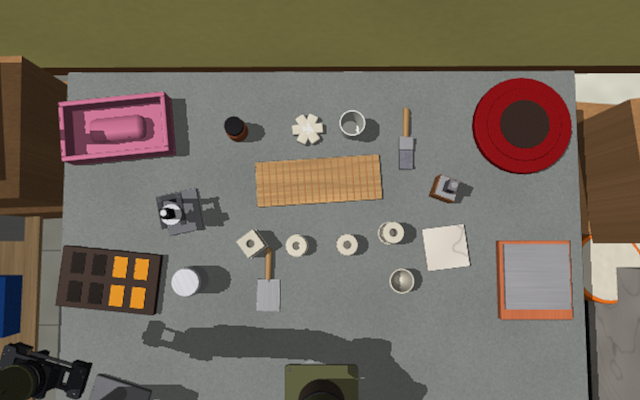

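```bash
python3 - <<'E'
from h import *
a=cv2.imread('pics/s0.png');b=cv2.imread('pics/t0.png')
c=lambda im,x,y,w,h,k:cv2.resize(im[y:y+h,x:x+w],None,fx=k,fy=k,interpolation=cv2.INTER_CUBIC)
cv2.imwrite('pics/z1.png',np.vstack([c(b,230,215,200,60,4),c(b,140,180,100,60,4)] and [c(b,230,215,200,60,4), np.hstack([c(b,150,180,100,60,4),c(b,400,165,100,60,4)])]))
cv2.imwrite('pics/z2.png',np.hstack([c(a,230,130,110,150,4),c(a,350,75,60,75,4) if 0 else np.vstack([c(a,340,75,75,75,4),c(a,235,290,75,75,4)])]))
E
```

```text
(no output)
```

View pics/z1.png

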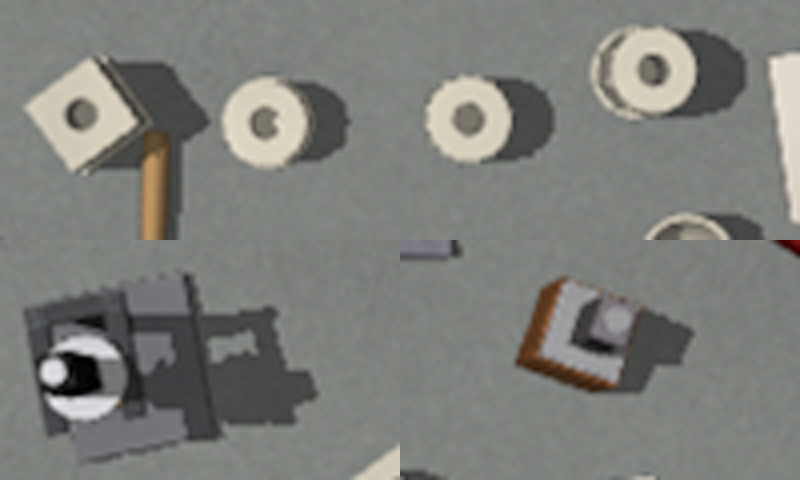

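View pics/z2.png

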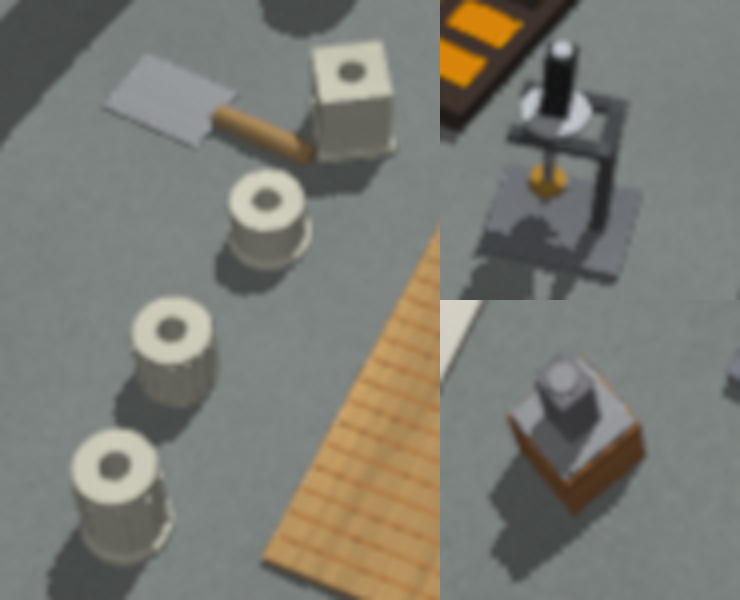

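```bash
python3 - <<'E'
from h import *
np.set_printoptions(precision=1,suppress=True)
a=snapshot('scene');b=snapshot('top')
# z2: scale 4, offset (230,130); z1 offset (230,215)
f=lambda x,y,ox,oy:((x+.5)/4-.5+ox,(y+.5)/4-.5+oy)
C={'c3':(74,(82,114),(351,72)),'c1':(50,(266,122),(267,200)),'c2':(62,(469,119),(171,329)),'c4':(86,(653,70),(115,466))}
for k,(z,t,s) in C.items():
    print(k,ray(b,*f(*t,230,215),z),ray(a,*f(*s,230,130),z))
# gauge cap: top img crop offset(150,180), y-240
print('cap',ray(b,*f(55,372-240,150,180),195),ray(a,*f(562-440,48,340,75),195))
print('ccap',ray(b,*f(617-400,320-240,400,165),130),ray(a,*f(565-440,376-300,235,290),130))
# collar underside etc
print('collar z?',[proj(a,(518,395,z)) for z in (30,40,45,50)], f(548-440,182,340,75))
for n in ['board','stand','dock','counter']:
  for nm,s in (('top',b),('scene',a)):
    m=masks_of(s,n)
    if m:
        r=m[0]['region'].astype(np.uint8); cs=max(cv2.findContours(r,0,2)[0],key=cv2.contourArea)
        print(n,nm,m[0]['score'],r.sum(),cv2.approxPolyDP(cs,2,True)[:,0].tolist())
st=state();print(np.array(st['orientation']).round(3).tolist())
T=a['world_from_camera'];print(T[:3,3],b['world_from_camera'][:3,3])
E
```

```text
c3 [440.8 194.1  74. ] [445.2 191.   74. ]
c1 [435.1  69.6  50. ] [439.3  67.3  50. ]
c2 [437.1 -70.5  62. ] [440.7 -72.6  62. ]
c4 [ 470.2 -193.6   86. ] [ 474.4 -195.7   86. ]
cap [517.3 394.9 195. ] [521.9 392.8 195. ]
ccap [ 594.  -348.7  130. ] [ 597.8 -348.4  130. ]
collar z? [array([365.3, 123. ]), array([365.5, 120.9]), array([365.6, 119.9]), array([365.7, 118.8])] (366.625, 120.125)
board top 0.74 5603 [[378, 154], [255, 162], [258, 206], [381, 198]]
board scene 0.66 980 [[386, 100], [377, 99], [381, 104], [379, 110], [366, 111], [358, 107], [358, 110], [377, 114], [379, 119], [366, 126], [362, 118], [357, 117], [351, 138], [384, 144], [390, 125], [383, 120]]
stand top 0.78 1225 [[194, 189], [157, 197], [158, 207], [172, 202], [182, 211], [181, 219], [177, 223], [169, 225], [162, 221], [162, 226], [167, 227], [171, 233], [202, 227], [201, 211]]
stand scene 0.75 881 [[385, 101], [378, 99], [381, 107], [369, 111], [377, 114], [379, 119], [365, 126], [358, 118], [351, 137], [378, 144], [384, 143], [389, 126], [383, 121]]
dock top 0.6 209 [[439, 174], [435, 177], [429, 195], [441, 201], [451, 202], [453, 199], [434, 192]]
dock scene 0.79 285 [[253, 320], [254, 327], [267, 342], [271, 342], [286, 328], [283, 322], [266, 335]]
counter top 0.56 436 [[442, 175], [435, 192], [454, 199], [459, 181]]
counter scene 0.62 572 [[270, 304], [264, 304], [253, 318], [267, 334], [283, 321]]
[[-0.962, 0.271, 0.0], [0.271, 0.962, 0.0], [-0.0, 0.0, -1.0]]
[ 915.9 -660.3 1216.6] [ 445.2   10.1 1408.3]
```

```bash
cat > go.py <<'E'
import sys
from h import *
x,y,z,a=map(float,sys.argv[1:5])
st=state();R=np.array(st['orientation']);p=np.array(st['tool_pos'])
cur=np.degrees(np.arctan2(-R[0,1],R[1,1]))
t=-(a-cur); t=(t+90)%180-90
d=R.T@(np.array([x,y,z])-p)/10
print('t',round(st['time'],2),'shift',d.round(2),'turn',round(t,1),'q7',round(st['q'][6],2),'F',np.round(st['force'],1),'w',round(st['grip_width'],1),'pos',p.round(1))
E
python3 go.py 519.6 393.9 238 12
```

```text
t 2.3 shift [-39.33 -10.5    0.08] turn -27.7 q7 -0.22 F [ 0.7 -0.3 -0.8] w 88.0 pos [169.6 601.6 238.8]
```

```bash
python3 -m inch '-4 -1 0 -6 1; -8 -2 0 -12 1; -12 -3.2 0 -18 1; -16 -4.2 0 -24 1; -19.6 -5.2 0 -27.7 1'; python3 go.py 519.6 393.9 238 12
```

```text
time: 2.72
tool_pos: [346.7, 496.6, 238.8]
orientation: [[-0.978, -0.211, 0.001], [-0.211, 0.978, -0.0], [-0.001, -0.001, -1.0]]
force: [1.0, 0.7, 0.6]
grip_width: 88.0
t 2.72 shift [-14.74 -13.69   0.1 ] turn 0.2 q7 0.48 F [1.  0.7 0.6] w 88.0 pos [346.7 496.6 238.8]
```

```bash
python3 -m inch '-4 -4 0 0 1; -7 -7 0 0 1; -11 -10 0 0 1; -14 -13 0 0 1; -14.4 -13.4 0 0 1'; python3 -m inch '0 0 0 0 1;0 0 0 0 1'; python3 go.py 519.6 393.9 238 12
python3 - <<'E'
from h import *
a=save('s1','scene');b=save('t1','top')
im=[cv2.imread('pics/s1.png')[30:180,300:460],cv2.imread('pics/t1.png')[150:280,100:260]]
im=[cv2.resize(i,(480,int(i.shape[0]*480/i.shape[1])),interpolation=cv2.INTER_CUBIC)[:390] for i in im]
cv2.imwrite('pics/z3.png',np.hstack([im[0][:390,:400],im[1][:390,:400]]))
E
```

```text
time: 3.13
tool_pos: [516.9, 393.6, 238.6]
orientation: [[-0.979, -0.203, 0.002], [-0.203, 0.979, -0.001], [-0.002, -0.002, -1.0]]
force: [1.0, -0.4, 0.3]
grip_width: 88.2
time: 3.3
tool_pos: [514.9, 394.9, 238.3]
orientation: [[-0.979, -0.202, 0.0], [-0.202, 0.979, -0.001], [-0.0, -0.001, -1.0]]
force: [-0.5, -0.0, 0.1]
grip_width: 87.8
t 3.3 shift [-0.44 -0.2   0.03] turn -0.3 q7 0.79 F [-0.5 -0.   0.1] w 87.8 pos [514.9 394.9 238.3]
```

View pics/z3.png

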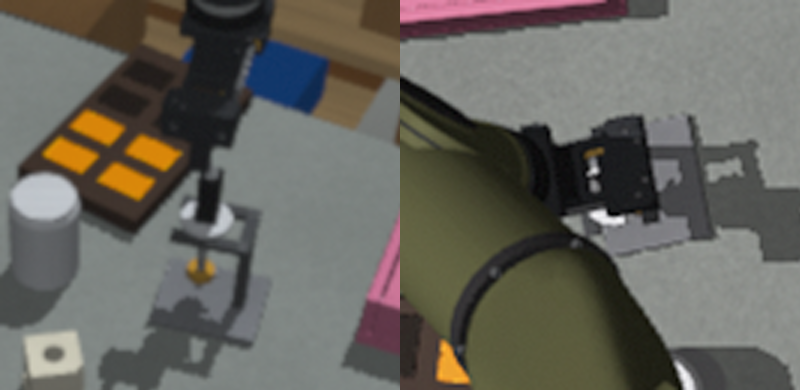

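```bash
python3 -m inch '-0.4 -0.2 0.5 0 1; -0.4 -0.2 3 0 1; -0.4 -0.2 6 0 1; -0.4 -0.2 9.2 0 1; -0.4 -0.2 9.2 0 1'; python3 -m inch '0 0 0 0 1;0 0 0 0 1'; python3 go.py 519.6 393.9 146 12
```

```text
time: 3.82
tool_pos: [512.8, 394.0, 140.7]
orientation: [[-0.978, -0.21, -0.009], [-0.21, 0.978, -0.008], [0.01, -0.006, -1.0]]
force: [-0.3, -1.1, -1.3]
grip_width: 88.4
time: 3.98
tool_pos: [517.1, 397.5, 148.2]
orientation: [[-0.978, -0.208, 0.001], [-0.208, 0.978, 0.002], [-0.002, 0.002, -1.0]]
force: [0.8, 1.0, 0.4]
grip_width: 87.9
t 3.98 shift [-0.17 -0.4   0.22] turn 0.0 q7 0.76 F [0.8 1.  0.4] w 87.9 pos [517.1 397.5 148.2]
```

```bash
python3 -m inch '0 0 0 0 1;0 0 0 0 1;0 0 0 0 1'; python3 go.py 519.6 393.9 146 12
```

```text
time: 4.23
tool_pos: [517.7, 396.7, 148.4]
orientation: [[-0.978, -0.207, 0.002], [-0.207, 0.978, 0.002], [-0.002, 0.001, -1.0]]
force: [0.4, -0.1, 1.4]
grip_width: 88.5
t 4.23 shift [-0.13 -0.31  0.24] turn -0.0 q7 0.76 F [ 0.4 -0.1  1.4] w 88.5 pos [517.7 396.7 148.4]
```

```bash
python3 -m inch '-0.1 -0.3 0.2 0 1;-0.1 -0.3 0.2 0 1;-0.1 -0.3 0.2 0 1;-0.1 -0.3 0.2 0 -1;-0.1 -0.3 0.2 0 -1';python3 -m inch '0 0 0 0 -1;0 0 0 0 -1;0 0 0 0 -1;0 0 0 0 -1;0 0 0 0 -1';python3 -m inch '0 0 0 0 -1;0 0 0 0 -1;0 0 0 0 -1;0 0 0 0 -1;0 0 0 0 -1'; python3 go.py 519.6 393.9 146 12
```

```text
time: 4.65
tool_pos: [518.7, 393.2, 144.7]
orientation: [[-0.978, -0.207, -0.0], [-0.207, 0.978, 0.0], [0.0, 0.0, -1.0]]
force: [-0.2, 0.8, 0.3]
grip_width: 77.0
time: 5.07
tool_pos: [518.7, 393.3, 144.7]
orientation: [[-0.978, -0.207, 0.0], [-0.207, 0.978, 0.0], [-0.0, 0.0, -1.0]]
force: [0.5, -0.1, -0.2]
grip_width: 43.4
time: 5.48
tool_pos: [518.7, 393.5, 144.8]
orientation: [[-0.978, -0.207, 0.0], [-0.207, 0.978, 0.001], [-0.0, 0.001, -1.0]]
force: [-0.3, 0.6, 0.2]
grip_width: 24.1
t 5.48 shift [-0.1   0.02 -0.12] turn -0.0 q7 0.76 F [-0.3  0.6  0.2] w 24.1 pos [518.7 393.5 144.8]
```

```bash
python3 -m inch '0 0 -1 0 -1;0 0 -3 0 -1;0 0 -6 0 -1;0 0 -9 0 -1;0 0 -12 0 -1'; python3 -m inch '0 0 0 0 -1;0 0 0 0 -1';  python3 go.py 437.2 68.5 262 0
python3 - <<'E'
from h import *
a=save('s2','scene');b=save('t2','top')
np.set_printoptions(precision=1,suppress=True)
for s in (a,b):
  for n in('gauge','stop_under'): print(n,[(np.round(r['xyz'],1),round(r['score'],2)) for r in pinpoint(s,n)][:3])
i=cv2.imread('pics/s2.png')[50:170,310:440]
cv2.imwrite('pics/z4.png',cv2.resize(i,None,fx=5,fy=5,interpolation=cv2.INTER_CUBIC))
E
```

```text
time: 5.9
tool_pos: [518.2, 392.5, 266.0]
orientation: [[-0.978, -0.207, -0.001], [-0.207, 0.978, -0.001], [0.001, -0.001, -1.0]]
force: [1.1, 1.0, -2.7]
grip_width: 23.8
time: 6.07
tool_pos: [519.2, 393.6, 266.7]
orientation: [[-0.978, -0.207, 0.003], [-0.207, 0.978, 0.002], [-0.003, 0.002, -1.0]]
force: [0.3, 0.2, -2.8]
grip_width: 23.8
t 6.07 shift [ 14.75 -30.11   0.38] turn 11.9 q7 0.82 F [ 0.3  0.2 -2.8] w 23.8 pos [519.2 393.6 266.7]
gauge [(array([519.8, 390.6, 147.8]), 0.49)]
stop_under [(array([ 341. , -223.1,   -0.2]), 0.74)]
gauge [(array([516.5, 392.9, 148.1]), 0.36)]
stop_under []
```

View pics/z4.png

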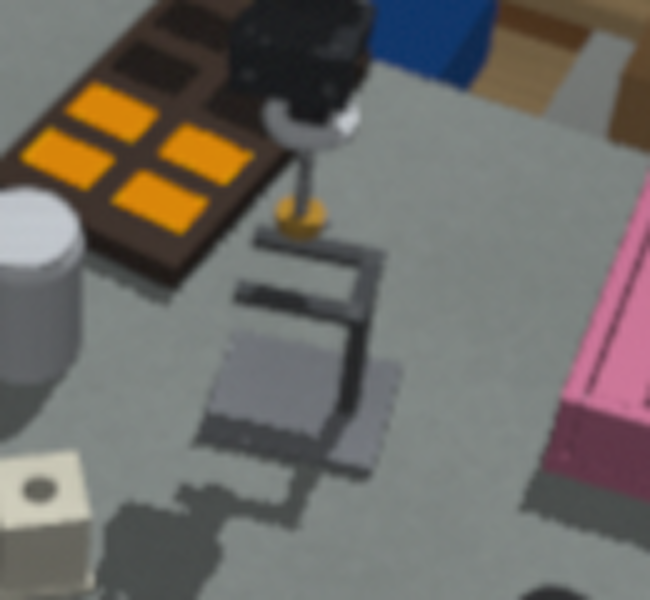

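```bash
python3 -m inch '1.8 -3.6 0 3 -1;3.6 -7.2 0 6 -1;5.4 -10.8 0 9 -1;7.2 -14.4 0 12 -1;9 -18 0 12 -1'; python3 -m inch '0 0 0 0 -1'; python3 go.py 437.2 68.5 262 0
```

```text
time: 6.78
tool_pos: [466.9, 196.6, 264.1]
orientation: [[-1.0, 0.003, -0.001], [0.003, 1.0, -0.001], [0.001, -0.001, -1.0]]
force: [1.0, -0.9, -2.6]
grip_width: 23.8
time: 6.87
tool_pos: [465.1, 187.5, 263.4]
orientation: [[-1.0, 0.01, -0.006], [0.01, 1.0, -0.011], [0.006, -0.011, -1.0]]
force: [-0.8, -1.2, -2.6]
grip_width: 24.2
t 6.87 shift [  2.67 -11.93   0.29] turn -0.6 q7 0.83 F [-0.8 -1.2 -2.6] w 24.2 pos [465.1 187.5 263.4]
```

```bash
python3 -m inch '0.8 -3.6 0 0 -1;1.6 -7.2 0 0 -1;2.4 -10.8 0 0 -1;3 -12.6 0 0 -1;3 -13 0 0 -1'; python3 -m inch '0 0 0 0 -1;0 0 0 0 -1;0 0 0 0 -1;0 0 0 0 -1'; python3 go.py 437.2 68.5 192 0
```

```text
time: 7.28
tool_pos: [435.7, 63.8, 264.1]
orientation: [[-1.0, 0.006, -0.004], [0.006, 1.0, -0.004], [0.004, -0.004, -1.0]]
force: [0.6, -0.2, -3.0]
grip_width: 23.9
time: 7.62
tool_pos: [438.3, 70.3, 264.7]
orientation: [[-1.0, -0.002, 0.001], [-0.002, 1.0, 0.001], [-0.001, 0.001, -1.0]]
force: [-0.8, 0.3, -2.2]
grip_width: 24.0
t 7.62 shift [ 0.11 -0.18  7.27] turn 0.1 q7 1.04 F [-0.8  0.3 -2.2] w 24.0 pos [438.3  70.3 264.7]
```

```bash
python3 -m inch '0 -0.1 2 0 -1;0 -0.1 4 0 -1;0 -0.1 6 0 -1;0 -0.1 8 0 -1;0 -0.1 8.4 0 -1'; python3 -m inch '0 0 0 0 -1;0 0 0 0 -1;0 0 0 0 -1;0 0 0 0 -1;0 0 0 0 -1'; python3 go.py 437.2 68.5 142 0
python3 - <<'E'
from h import *
a=save('s3','scene');b=save('t3','top')
i=cv2.imread('pics/s3.png')[130:230,250:350];j=cv2.imread('pics/t3.png')[200:280,240:340]
cv2.imwrite('pics/z5.png',np.hstack([cv2.resize(i,(400,400),interpolation=cv2.INTER_CUBIC),cv2.resize(j,(400,400),interpolation=cv2.INTER_CUBIC)]))
E
```

```text
time: 8.03
tool_pos: [436.7, 68.4, 178.5]
orientation: [[-1.0, -0.001, -0.004], [-0.001, 1.0, -0.0], [0.004, -0.0, -1.0]]
force: [-0.3, -0.3, -2.7]
grip_width: 23.6
time: 8.45
tool_pos: [438.4, 67.7, 181.5]
orientation: [[-1.0, 0.001, 0.002], [0.001, 1.0, 0.0], [-0.002, 0.0, -1.0]]
force: [0.0, 0.7, -2.5]
grip_width: 24.2
t 8.45 shift [0.13 0.08 3.95] turn -0.1 q7 0.94 F [ 0.   0.7 -2.5] w 24.2 pos [438.4  67.7 181.5]
```

View pics/z5.png

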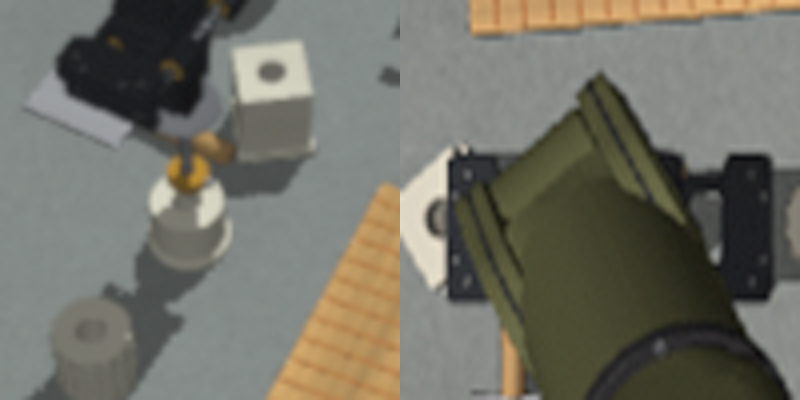

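```bash
python3 -m inch '0.1 0 0.5 0 -1;0.1 0 1 0 -1;0.1 0 1.5 0 -1;0.1 0 2 0 -1;0.1 0 2 0 -1'; python3 -m inch '0 0 0 0 -1;0 0 0 0 -1;0 0 0 0 -1'; python3 go.py 437.2 68.5 142 0
python3 - <<'E'
from h import *
a=save('s4','scene')
i=cv2.imread('pics/s4.png')[140:220,260:340]
cv2.imwrite('pics/z6.png',cv2.resize(i,(560,560),interpolation=cv2.INTER_CUBIC))
print(proj(a,(438,68,75)),proj(a,(438,68,50)))
E
```

```text
time: 8.97
tool_pos: [436.2, 67.4, 159.6]
orientation: [[-1.0, 0.0, -0.002], [0.0, 1.0, -0.0], [0.002, -0.0, -1.0]]
force: [0.6, 0.4, -2.0]
grip_width: 23.9
time: 9.22
tool_pos: [437.0, 67.6, 160.8]
orientation: [[-1.0, 0.001, 0.0], [0.001, 1.0, 0.0], [-0.0, 0.0, -1.0]]
force: [-0.0, -0.6, -3.1]
grip_width: 23.8
t 9.22 shift [-0.02  0.09  1.88] turn -0.0 q7 0.92 F [-0.  -0.6 -3.1] w 23.8 pos [437.   67.6 160.8]
[295.73394494 174.30695075] [296.112174   179.29379534]
```

View pics/z6.png

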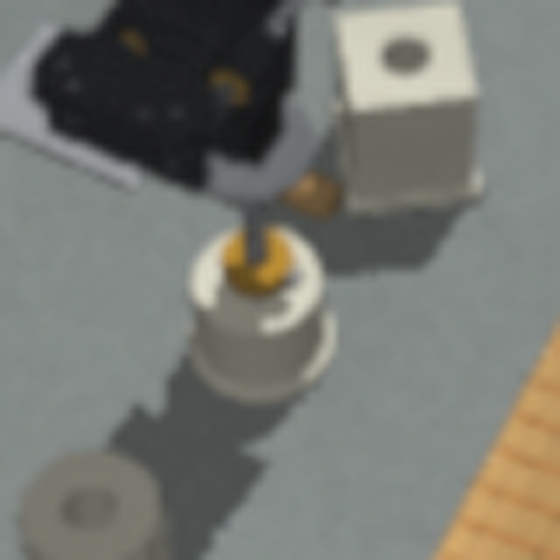

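```bash
python3 -m inch '0 0.1 0.4 0 -1;0 0.1 0.8 0 -1;0 0.1 1.2 0 -1;0 0.1 1.5 0 -1;0 0.1 1.5 0 -1'; python3 -m inch '0 0 0 0 -1;0 0 0 0 -1;0 0 0 0 -1'; python3 go.py 437.2 68.5 142 0
```

```text
time: 9.68
tool_pos: [436.7, 68.6, 145.1]
orientation: [[-1.0, 0.001, -0.001], [0.001, 1.0, -0.0], [0.001, -0.0, -1.0]]
force: [-0.2, 0.5, -3.2]
grip_width: 23.6
time: 9.93
tool_pos: [436.7, 68.4, 145.7]
orientation: [[-1.0, 0.001, -0.0], [0.001, 1.0, -0.0], [0.0, -0.0, -1.0]]
force: [-0.1, 0.4, -2.8]
grip_width: 23.9
t 9.93 shift [-0.05  0.01  0.37] turn -0.0 q7 0.9 F [-0.1  0.4 -2.8] w 23.9 pos [436.7  68.4 145.7]
```

```bash
python3 -m inch '0 0 0.15 0 -1;0 0 0.3 0 -1;0 0 0.3 0 -1;0 0 0.3 0 -1';  python3 go.py 437.2 68.5 142 0; python3 -m inch '0 0 0.1 0 -1;0 0 0.2 0 -1;0 0 0.2 0 -1'; python3 go.py 437.2 68.5 142 0
```

```text
time: 10.27
tool_pos: [436.8, 68.5, 142.6]
orientation: [[-1.0, 0.001, -0.0], [0.001, 1.0, 0.0], [0.0, 0.0, -1.0]]
force: [1.5, -0.1, -1.8]
grip_width: 23.9
t 10.27 shift [-0.04 -0.    0.06] turn -0.0 q7 0.9 F [ 1.5 -0.1 -1.8] w 23.9 pos [436.8  68.5 142.6]
time: 10.52
tool_pos: [437.0, 68.5, 141.5]
orientation: [[-1.0, 0.001, 0.001], [0.001, 1.0, -0.0], [-0.001, -0.0, -1.0]]
force: [-1.5, 0.1, 9.8]
grip_width: 23.8
t 10.52 shift [-0.02 -0.   -0.05] turn -0.0 q7 0.9 F [-1.5  0.1  9.8] w 23.8 pos [437.   68.5 141.5]
```

```bash
for i in 1 2 3; do python3 -m inch '0 0 0 0 -1;0 0 0 0 -1;0 0 0 0 -1;0 0 0 0 -1;0 0 0 0 -1'|grep -E "force|pos"; done
python3 - <<'E'
from h import *
a=save('s5','scene')
i=cv2.imread('pics/s5.png')[140:220,260:340]
cv2.imwrite('pics/z7.png',cv2.resize(i,(560,560),interpolation=cv2.INTER_CUBIC))
E
```

```text
tool_pos: [437.0, 68.5, 141.5]
force: [-1.4, 0.1, 10.4]
tool_pos: [437.0, 68.5, 141.5]
force: [-1.3, -0.5, 10.3]
tool_pos: [437.0, 68.5, 141.5]
force: [-1.5, 0.4, 10.3]
```

View pics/z7.png

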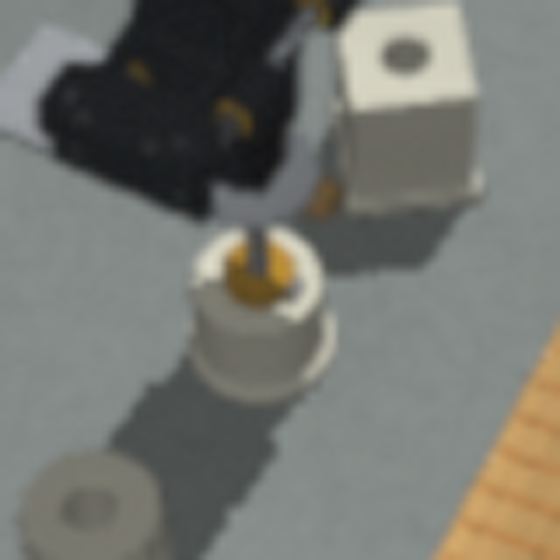

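```bash
python3 -m inch '0 0 -0.5 0 -1;0 0 -1.5 0 -1;0 0 -3 0 -1;0 0 -5 0 -1;0 0 -7 0 -1'; python3 -m inch '0 -3.5 0 0 -1;0 -7 0 0 -1;0 -10.5 0 0 -1;-.2 -13.5 0 0 -1;-.2 -14 0 0 -1'; python3 -m inch '0 0 0 0 -1;0 0 0 0 -1;0 0 0 0 -1;0 0 0 0 -1;0 0 0 0 -1';python3 go.py 439 -71.5 190 0
python3 - <<'E'
from h import *
np.set_printoptions(precision=1,suppress=True)
a=save('s6','scene')
print([(r['xyz'],round(r['score'],2)) for r in pinpoint(a,'cast_1')])
i=cv2.imread('pics/s6.png')[150:290,220:360]
cv2.imwrite('pics/z8.png',cv2.resize(i,(560,560),interpolation=cv2.INTER_CUBIC))
E
```

```text
time: 12.23
tool_pos: [436.2, 68.4, 211.2]
orientation: [[-1.0, 0.001, -0.002], [0.001, 1.0, -0.0], [0.002, -0.0, -1.0]]
force: [-0.2, -0.3, -2.3]
grip_width: 24.1
time: 12.65
tool_pos: [437.8, -77.9, 210.4]
orientation: [[-1.0, 0.01, -0.002], [0.01, 1.0, -0.004], [0.002, -0.004, -1.0]]
force: [-0.6, 0.3, -3.4]
grip_width: 24.1
time: 13.07
tool_pos: [438.8, -70.1, 210.7]
orientation: [[-1.0, -0.002, -0.0], [-0.002, 1.0, 0.001], [0.0, 0.001, -1.0]]
force: [0.3, 0.5, -2.8]
grip_width: 24.0
t 13.07 shift [-0.02 -0.15  2.07] turn 0.1 q7 1.26 F [ 0.3  0.5 -2.8] w 24.0 pos [438.8 -70.1 210.7]
[([472.9, -193.0, -0.1], 0.91), ([434.2, 68.5, -2.7], 0.88), ([444.4, 189.2, -0.1], 0.86), ([440.4, -72.8, 2.2], 0.72)]
```

View pics/z8.png

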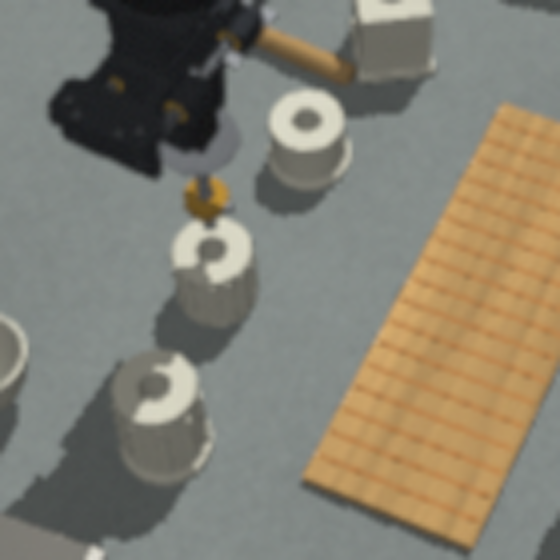

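```bash
python3 -m inch '0 -0.1 1 0 -1;0 -0.1 2 0 -1;0 -0.1 3 0 -1;0 -.1 4 0 -1;0 -.1 4.4 0 -1'; python3 -m inch '0 0 0 0 -1;0 0 0 0 -1;0 0 0 0 -1;0 0 0 0 -1'; python3 go.py 439 -71.5 149.5 0
```

```text
time: 13.58
tool_pos: [438.3, -72.0, 165.8]
orientation: [[-1.0, -0.0, -0.002], [-0.0, 1.0, 0.0], [0.002, 0.0, -1.0]]
force: [0.0, 1.0, -2.3]
grip_width: 24.1
time: 13.92
tool_pos: [439.1, -72.4, 167.2]
orientation: [[-1.0, 0.001, 0.001], [0.001, 1.0, 0.0], [-0.001, 0.0, -1.0]]
force: [-0.2, 0.1, -2.4]
grip_width: 24.2
t 13.92 shift [0.01 0.09 1.77] turn -0.0 q7 1.21 F [-0.2  0.1 -2.4] w 24.2 pos [439.1 -72.4 167.2]
```

```bash
python3 -m inch '0 0.1 0.5 0 -1;0 0.1 1 0 -1;0 0.1 1.4 0 -1;0 0.1 1.7 0 -1;0 0.1 1.7 0 -1'; python3 -m inch '0 0 0 0 -1;0 0 0 0 -1;0 0 0 0 -1';python3 -m inch '0 0 0.15 0 -1;0 0 0.3 0 -1;0 0 0.3 0 -1;0 0 .3 0 -1'; python3 go.py 439 -71.5 146 0
```

```text
time: 14.33
tool_pos: [438.5, -71.4, 149.1]
orientation: [[-1.0, 0.001, -0.001], [0.001, 1.0, 0.0], [0.001, 0.0, -1.0]]
force: [-0.2, -0.0, -2.6]
grip_width: 23.8
time: 14.58
tool_pos: [438.7, -71.5, 149.7]
orientation: [[-1.0, 0.001, -0.0], [0.001, 1.0, 0.0], [0.0, 0.0, -1.0]]
force: [0.1, -0.5, -2.8]
grip_width: 23.9
time: 14.92
tool_pos: [438.7, -71.5, 146.6]
orientation: [[-1.0, 0.001, -0.0], [0.001, 1.0, 0.0], [0.0, 0.0, -1.0]]
force: [-0.7, 0.2, -1.9]
grip_width: 23.9
t 14.92 shift [-0.03 -0.    0.06] turn -0.0 q7 1.18 F [-0.7  0.2 -1.9] w 23.9 pos [438.7 -71.5 146.6]
```

```bash
python3 -m inch '0 0 0.1 0 -1;0 0 0.2 0 -1;0 0 0.2 0 -1'; for i in 1 2 3; do python3 -m inch '0 0 0 0 -1;0 0 0 0 -1;0 0 0 0 -1;0 0 0 0 -1;0 0 0 0 -1'|grep -E "force|pos"; done
python3 - <<'E'
from h import *
a=save('s7','scene')
i=cv2.imread('pics/s7.png')[150:290,220:360]
cv2.imwrite('pics/z9.png',cv2.resize(i,(560,560),interpolation=cv2.INTER_CUBIC))
E
```

```text
time: 15.17
tool_pos: [439.0, -71.5, 145.5]
orientation: [[-1.0, 0.001, 0.001], [0.001, 1.0, -0.001], [-0.001, -0.001, -1.0]]
force: [-1.2, 0.2, 10.5]
grip_width: 24.4
tool_pos: [439.0, -71.5, 145.5]
force: [-1.3, -0.3, 10.2]
tool_pos: [439.0, -71.5, 145.5]
force: [-1.3, 0.2, 9.5]
tool_pos: [439.0, -71.5, 145.5]
force: [-2.1, 0.8, 10.2]
```

View pics/z9.png

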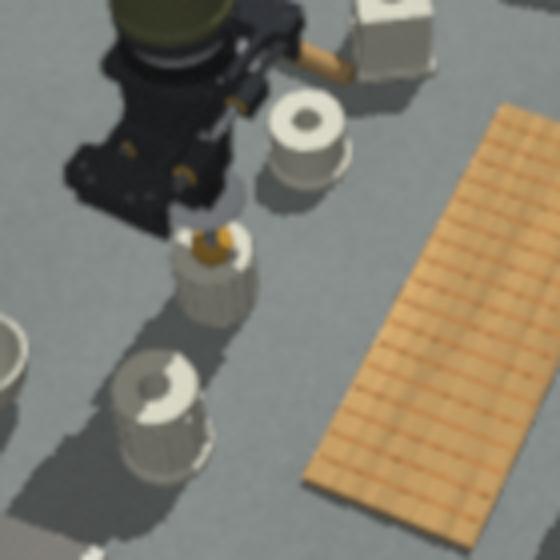

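```bash
python3 -m inch '0 0 -0.5 0 -1;0 0 -2 0 -1;0 0 -4 0 -1;0 0 -6.5 0 -1;0 0 -8.5 0 -1'; python3 -m inch '0 3.5 0 0 -1;0 7 0 0 -1;0 10.5 0 0 -1;0 14 0 0 -1;0 17.5 0 0 -1'; python3 -m inch '0 3 0 0 -1;-.2 6 0 0 -1;-.4 8 0 0 -1;-.4 8.8 0 0 -1;-.4 8.9 0 0 -1';python3 -m inch '0 0 0 0 -1;0 0 0 0 -1;0 0 0 0 -1;0 0 0 0 -1;0 0 0 0 -1';python3 go.py 443 192.5 200 0
python3 - <<'E'
from h import *
np.set_printoptions(precision=1,suppress=True)
a=save('s8','scene')
print([(r['xyz'],round(r['score'],2)) for r in pinpoint(a,'cast_1')])
i=cv2.imread('pics/s8.png')[110:250,230:370]
cv2.imwrite('pics/z10.png',cv2.resize(i,(560,560),interpolation=cv2.INTER_CUBIC))
E
```

```text
time: 16.88
tool_pos: [438.4, -71.4, 230.9]
orientation: [[-1.0, 0.001, -0.0], [0.001, 1.0, 0.0], [0.0, 0.0, -1.0]]
force: [0.3, 0.0, -3.2]
grip_width: 24.0
time: 17.3
tool_pos: [438.4, 104.8, 229.8]
orientation: [[-1.0, 0.001, -0.0], [0.001, 1.0, -0.0], [0.0, -0.0, -1.0]]
force: [1.0, -0.3, -2.1]
grip_width: 23.7
time: 17.72
tool_pos: [442.5, 194.3, 229.6]
orientation: [[-1.0, -0.002, -0.0], [-0.002, 1.0, 0.001], [0.0, 0.001, -1.0]]
force: [-0.5, -0.1, -2.3]
grip_width: 24.0
time: 18.13
tool_pos: [443.0, 191.4, 229.7]
orientation: [[-1.0, 0.002, -0.0], [0.002, 1.0, -0.0], [0.0, -0.0, -1.0]]
force: [0.2, -0.9, -2.1]
grip_width: 24.0
t 18.13 shift [0.   0.11 2.97] turn -0.1 q7 0.77 F [ 0.2 -0.9 -2.1] w 24.0 pos [443.  191.4 229.7]
[([439.0, -70.4, 1.4], 0.77), ([444.6, 189.7, 1.1], 0.77), ([474.3, -194.2, -0.7], 0.67), ([437.2, 67.4, -3.2], 0.62)]
```

View pics/z10.png

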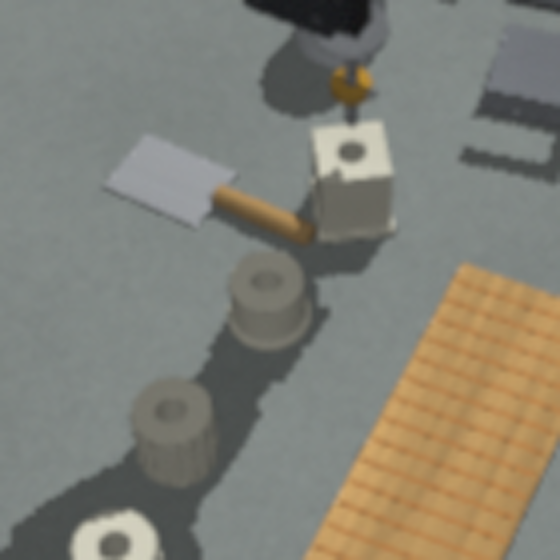

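```bash
python3 -m inch '0 0.1 1.2 0 -1;0 0.1 2.4 0 -1;0 0.1 3.6 0 -1;0 .1 4.8 0 -1;0 .1 5.5 0 -1'; python3 -m inch '0 0 0 0 -1;0 0 0 0 -1;0 0 0 0 -1;0 0 0 0 -1'; python3 go.py 443 192.5 153.5 0
```

```text
time: 18.65
tool_pos: [442.6, 193.2, 173.7]
orientation: [[-1.0, 0.001, -0.001], [0.001, 1.0, -0.001], [0.001, -0.001, -1.0]]
force: [0.1, 0.4, -3.1]
grip_width: 23.9
time: 18.98
tool_pos: [443.4, 193.8, 175.4]
orientation: [[-1.0, 0.001, 0.001], [0.001, 1.0, 0.001], [-0.001, 0.001, -1.0]]
force: [-0.2, -0.3, -2.3]
grip_width: 24.1
t 18.98 shift [ 0.04 -0.13  2.19] turn -0.0 q7 0.71 F [-0.2 -0.3 -2.3] w 24.1 pos [443.4 193.8 175.4]
```

```bash
python3 -m inch '0 -0.1 0.5 0 -1;0 -0.1 1 0 -1;0 -0.1 1.5 0 -1;0 -0.1 2 0 -1;0 -0.1 2.1 0 -1'; python3 -m inch '0 0 0 0 -1;0 0 0 0 -1;0 0 0 0 -1';python3 -m inch '0 0 0.15 0 -1;0 0 0.3 0 -1;0 0 0.3 0 -1;0 0 .3 0 -1'; python3 go.py 443 192.5 150 0
```

```text
time: 19.4
tool_pos: [442.9, 192.4, 153.0]
orientation: [[-1.0, 0.001, -0.0], [0.001, 1.0, -0.0], [0.0, -0.0, -1.0]]
force: [-0.2, -0.2, 0.2]
grip_width: 24.2
time: 19.65
tool_pos: [442.8, 192.6, 153.7]
orientation: [[-1.0, 0.001, -0.0], [0.001, 1.0, 0.0], [0.0, 0.0, -1.0]]
force: [-0.0, 0.7, -3.1]
grip_width: 24.0
time: 19.98
tool_pos: [443.0, 192.6, 150.7]
orientation: [[-1.0, 0.001, 0.0], [0.001, 1.0, 0.0], [-0.0, 0.0, -1.0]]
force: [-0.7, -0.1, -1.8]
grip_width: 24.1
t 19.98 shift [-0.   -0.01  0.07] turn -0.0 q7 0.69 F [-0.7 -0.1 -1.8] w 24.1 pos [443.  192.6 150.7]
```

```bash
python3 -m inch '0 0 0.1 0 -1;0 0 0.2 0 -1;0 0 0.2 0 -1'; for i in 1 2 3; do python3 -m inch '0 0 0 0 -1;0 0 0 0 -1;0 0 0 0 -1;0 0 0 0 -1;0 0 0 0 -1'|grep -E "force|pos"; done
python3 - <<'E'
from h import *
a=save('s9','scene')
i=cv2.imread('pics/s9.png')[110:250,230:370]
cv2.imwrite('pics/z11.png',cv2.resize(i,(560,560),interpolation=cv2.INTER_CUBIC))
E
```

```text
time: 20.23
tool_pos: [443.1, 192.6, 149.5]
orientation: [[-1.0, 0.001, 0.001], [0.001, 1.0, 0.0], [-0.001, 0.0, -1.0]]
force: [-1.4, -1.6, 8.2]
grip_width: 23.7
tool_pos: [443.1, 192.6, 149.5]
force: [-1.0, -0.4, 8.0]
tool_pos: [443.2, 192.6, 149.6]
force: [-0.8, -1.1, 8.3]
tool_pos: [443.1, 192.6, 149.5]
force: [-1.1, -0.2, 7.5]
```

View pics/z11.png

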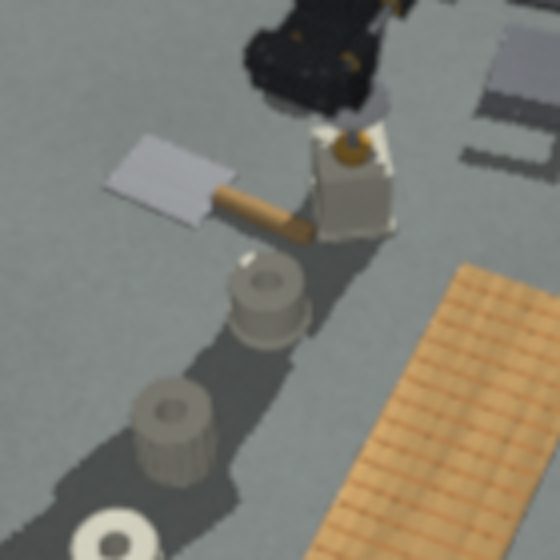

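```bash
python3 -m inch '0 0 -0.5 0 -1;0 0 -2 0 -1;0 0 -4.5 0 -1;0 0 -7 0 -1;0 0 -9 0 -1'; python3 -m inch '0 -3.5 0 0 -1;0 -7 0 0 -1;0 -10.5 0 0 -1;0 -14 0 0 -1;0 -17.5 0 0 -1'; python3 -m inch '0 -3.5 0 0 -1;-.5 -7 0 0 -1;-1.3 -10.5 0 0 -1;-2.1 -14 0 0 -1;-2.9 -17.5 0 0 -1'; python3 -m inch '0 -1 0 0 -1;0 -3 0 0 -1;0 -3.6 0 0 -1;0 -3.6 0 0 -1';python3 -m inch '0 0 0 0 -1;0 0 0 0 -1;0 0 0 0 -1;0 0 0 0 -1;0 0 0 0 -1';python3 go.py 472.5 -194.7 200 0
python3 - <<'E'
from h import *
np.set_printoptions(precision=1,suppress=True)
a=save('s10','scene')
print([(r['xyz'],round(r['score'],2)) for r in pinpoint(a,'cast_1')])
i=cv2.imread('pics/s10.png')[190:330,190:330]
cv2.imwrite('pics/z12.png',cv2.resize(i,(560,560),interpolation=cv2.INTER_CUBIC))
E
```

```text
time: 21.95
tool_pos: [442.8, 192.5, 240.1]
orientation: [[-1.0, 0.001, 0.0], [0.001, 1.0, 0.0], [-0.0, 0.0, -1.0]]
force: [0.6, 0.7, -2.8]
grip_width: 23.9
time: 22.37
tool_pos: [442.2, 15.8, 238.8]
orientation: [[-1.0, 0.0, -0.0], [0.0, 1.0, -0.0], [0.0, -0.0, -1.0]]
force: [0.2, 0.2, -2.8]
grip_width: 24.0
time: 22.78
tool_pos: [471.3, -159.4, 238.7]
orientation: [[-1.0, 0.001, -0.001], [0.001, 1.0, 0.0], [0.001, 0.0, -1.0]]
force: [0.8, 0.7, -2.3]
grip_width: 23.8
time: 23.12
tool_pos: [470.9, -195.1, 238.4]
orientation: [[-1.0, 0.004, -0.001], [0.004, 1.0, -0.0], [0.001, -0.0, -1.0]]
force: [1.1, 0.7, -2.8]
grip_width: 23.7
time: 23.53
tool_pos: [471.8, -192.7, 238.8]
orientation: [[-1.0, -0.001, 0.0], [-0.001, 1.0, 0.0], [-0.0, 0.0, -1.0]]
force: [-0.3, 1.2, -2.5]
grip_width: 23.5
t 23.53 shift [-0.07 -0.21  3.88] turn 0.0 q7 1.55 F [-0.3  1.2 -2.5] w 23.5 pos [ 471.8 -192.7  238.8]
[([441.6, -73.1, 0.8], 0.86), ([444.0, 189.0, 0.7], 0.82), ([470.2, -195.3, 0.8], 0.8), ([437.1, 66.4, -3.6], 0.59)]
```

View pics/z12.png

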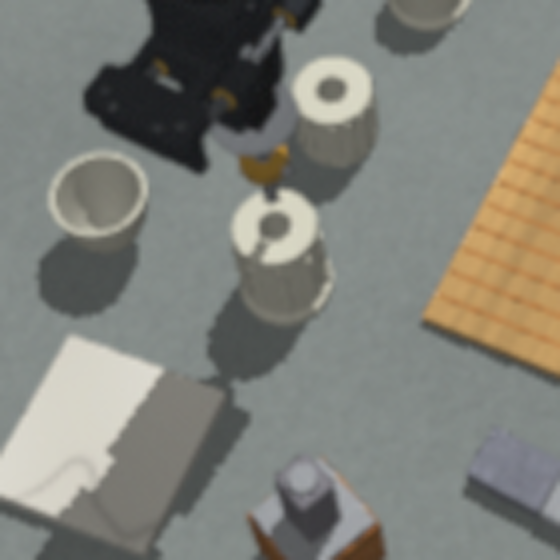

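```bash
python3 -m inch '0 -0.2 1.2 0 -1;0 -0.2 2.4 0 -1;0 -0.2 3.6 0 -1;0 -.2 4.8 0 -1;0 -.2 5.5 0 -1'; python3 -m inch '0 0 0 0 -1;0 0 0 0 -1;0 0 0 0 -1;0 0 0 0 -1'; python3 go.py 472.5 -194.7 157.5 0
```

```text
time: 24.05
tool_pos: [471.2, -195.3, 182.7]
orientation: [[-1.0, 0.001, -0.001], [0.001, 1.0, 0.0], [0.001, 0.0, -1.0]]
force: [-0.6, -1.0, -1.9]
grip_width: 24.0
time: 24.38
tool_pos: [472.2, -195.6, 184.4]
orientation: [[-1.0, 0.001, 0.001], [0.001, 1.0, -0.0], [-0.001, -0.0, -1.0]]
force: [0.3, -0.0, -2.6]
grip_width: 24.0
t 24.38 shift [-0.03  0.09  2.69] turn -0.0 q7 1.5 F [ 0.3 -0.  -2.6] w 24.0 pos [ 472.2 -195.6  184.4]
```

```bash
python3 -m inch '0 .1 0.6 0 -1;0 .1 1.2 0 -1;0 .1 1.8 0 -1;0 .1 2.4 0 -1;0 .1 2.6 0 -1'; python3 -m inch '0 0 0 0 -1;0 0 0 0 -1;0 0 0 0 -1';python3 -m inch '0 0 0.15 0 -1;0 0 0.3 0 -1;0 0 0.3 0 -1;0 0 .3 0 -1'; python3 go.py 472.5 -194.7 154 0
```

```text
time: 24.8
tool_pos: [471.6, -194.5, 156.8]
orientation: [[-1.0, 0.001, -0.001], [0.001, 1.0, 0.0], [0.001, 0.0, -1.0]]
force: [-0.3, -0.2, 1.0]
grip_width: 24.1
time: 25.05
tool_pos: [471.6, -194.5, 157.6]
orientation: [[-1.0, 0.001, -0.0], [0.001, 1.0, 0.0], [0.0, 0.0, -1.0]]
force: [0.0, -0.4, -2.2]
grip_width: 23.9
time: 25.38
tool_pos: [471.8, -194.5, 154.7]
orientation: [[-1.0, 0.001, 0.0], [0.001, 1.0, 0.0], [-0.0, 0.0, -1.0]]
force: [-0.3, -0.6, -1.3]
grip_width: 23.4
t 25.38 shift [-0.07 -0.02  0.07] turn -0.0 q7 1.47 F [-0.3 -0.6 -1.3] w 23.4 pos [ 471.8 -194.5  154.7]
```

```bash
python3 -m inch '0 0 0.1 0 -1;0 0 0.2 0 -1;0 0 0.2 0 -1'; for i in 1 2 3; do python3 -m inch '0 0 0 0 -1;0 0 0 0 -1;0 0 0 0 -1;0 0 0 0 -1;0 0 0 0 -1'|grep -E "force|pos"; done
python3 - <<'E'
from h import *
a=save('s11','scene')
i=cv2.imread('pics/s11.png')[190:330,190:330]
cv2.imwrite('pics/z13.png',cv2.resize(i,(560,560),interpolation=cv2.INTER_CUBIC))
E
```

```text
time: 25.63
tool_pos: [472.0, -194.6, 153.6]
orientation: [[-1.0, 0.001, 0.001], [0.001, 1.0, -0.001], [-0.001, -0.001, -1.0]]
force: [-1.5, 1.0, 7.5]
grip_width: 24.0
tool_pos: [472.0, -194.6, 153.6]
force: [-1.1, 1.1, 7.2]
tool_pos: [472.1, -194.5, 153.6]
force: [-1.0, 0.1, 8.0]
tool_pos: [472.0, -194.6, 153.6]
force: [-0.3, 0.4, 7.4]
```

View pics/z13.png

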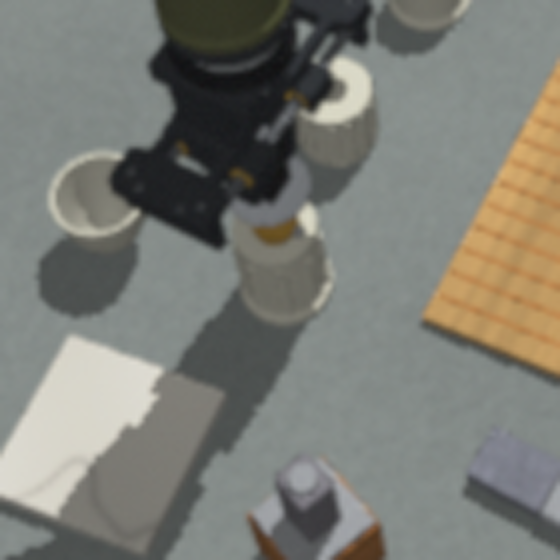

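```bash
python3 -m inch '0 0 -0.5 0 -1;0 0 -2 0 -1;0 0 -4.5 0 -1;0 0 -7.5 0 -1;0 0 -10.5 0 -1'; python3 -m inch '0 3.5 0 0 -1;0 7.5 0 0 -1;0 11.5 0 0 -1;0 15.5 0 0 -1;0 19.5 0 0 -1'; python3 -m inch '1 4 0 0 -1;2 8 0 0 -1;3 12 0 0 -1;3 16 0 0 -1;3 20 0 0 -1'; python3 -m inch '0 4 0 -2 -1;0 8 0 -4 -1;0 12 0 -6 -1;0 15 0 -9 -1;0 17 0 -12 -1';python3 -m inch '0 0 0 0 -1;0 0 0 0 -1;0 0 0 0 -1';python3 go.py 440.5 377 152 12
python3 - <<'E'
from h import *
np.set_printoptions(precision=1,suppress=True)
a=save('s12','scene')
print([(r['xyz'],round(r['score'],2)) for r in pinpoint(a,'cast_1')])
print([(r['xyz'],round(r['score'],2)) for r in pinpoint(a,'gauge')])
i=cv2.imread('pics/s12.png')[40:190,290:440]
cv2.imwrite('pics/z14.png',cv2.resize(i,(600,600),interpolation=cv2.INTER_CUBIC))
E
```

```text
time: 27.35
tool_pos: [470.7, -194.2, 258.4]
orientation: [[-1.0, 0.0, -0.002], [0.0, 1.0, 0.001], [0.002, 0.001, -1.0]]
force: [0.6, -1.0, -2.1]
grip_width: 24.2
time: 27.77
tool_pos: [471.1, 2.0, 257.8]
orientation: [[-1.0, 0.001, -0.0], [0.001, 1.0, -0.0], [0.0, -0.0, -1.0]]
force: [0.9, 1.1, -3.1]
grip_width: 23.9
time: 28.18
tool_pos: [440.7, 202.0, 257.8]
orientation: [[-1.0, 0.0, -0.001], [0.0, 1.0, -0.001], [0.001, -0.001, -1.0]]
force: [1.1, -0.8, -2.4]
grip_width: 23.6
time: 28.6
tool_pos: [440.5, 374.8, 257.7]
orientation: [[-0.977, -0.214, -0.001], [-0.214, 0.977, 0.003], [0.0, 0.003, -1.0]]
force: [0.2, 0.0, -1.9]
grip_width: 24.0
time: 28.85
tool_pos: [442.0, 369.0, 257.2]
orientation: [[-0.979, -0.206, -0.001], [-0.206, 0.979, -0.002], [0.001, -0.002, -1.0]]
force: [1.6, -0.6, -2.1]
grip_width: 24.1
t 28.85 shift [-0.03  0.84 10.52] turn -0.1 q7 0.7 F [ 1.6 -0.6 -2.1] w 24.1 pos [442.  369.  257.2]
[([471.5, -193.7, -2.5], 0.92), ([438.3, -73.5, 2.8], 0.87), ([442.2, 190.8, 1.2], 0.77), ([596.7, -348.2, 23.5], 0.58), ([438.8, 67.0, -3.2], 0.57)]
[([443.1, 368.5, 136.2], 0.54)]
```

View pics/z14.png

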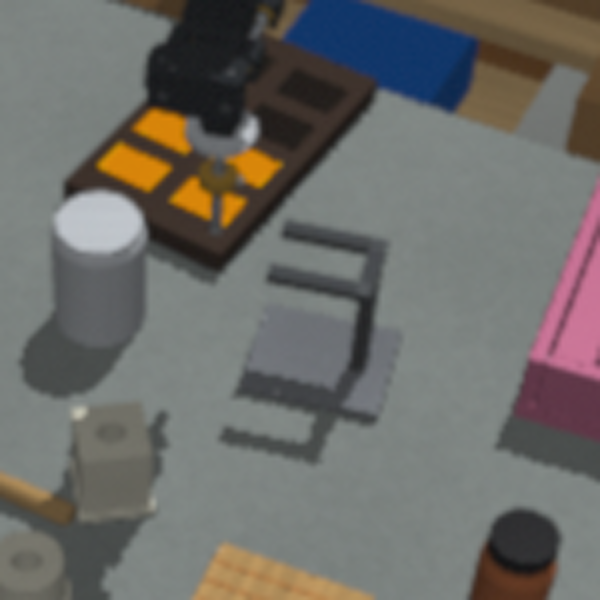

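```bash
python3 -m inch '0 .4 2 0 -1;0 .8 4.5 0 -1;0 .8 7 0 -1;0 .8 9.5 0 -1;0 .8 10.4 0 -1'; python3 -m inch '0 0 0 0 -1;0 0 0 0 -1;0 0 0 0 -1;0 0 0 0 -1;0 0 0 0 -1';python3 go.py 518.7 393.5 152 12; python3 go.py 440.5 377 152 12
```

```text
time: 29.42
tool_pos: [439.5, 375.7, 150.8]
orientation: [[-0.979, -0.206, -0.003], [-0.206, 0.979, -0.004], [0.004, -0.004, -1.0]]
force: [-0.7, -0.5, -3.1]
grip_width: 24.0
time: 29.83
tool_pos: [441.0, 378.9, 155.1]
orientation: [[-0.978, -0.207, 0.002], [-0.207, 0.978, 0.002], [-0.002, 0.001, -1.0]]
force: [0.3, 1.2, -1.8]
grip_width: 23.6
t 29.83 shift [-7.9  -0.18  0.33] turn -0.1 q7 0.61 F [ 0.3  1.2 -1.8] w 23.6 pos [441.  378.9 155.1]
t 29.83 shift [ 0.09 -0.17  0.31] turn -0.1 q7 0.61 F [ 0.3  1.2 -1.8] w 23.6 pos [441.  378.9 155.1]
```

```bash
python3 -m inch '-1.5 -.1 .1 0 -1;-3 -.2 .2 0 -1;-4.5 -.2 .3 0 -1;-6 -.2 .3 0 -1;-7.5 -.2 .3 0 -1'; python3 -m inch '-.4 0 0 0 -1;-.4 0 0 0 -1;-.4 0 0 0 -1;-.4 0 0 0 -1;-.4 0 0 0 -1';python3 go.py 518.7 393.5 145 12
python3 - <<'E'
from h import *
a=save('s13','scene')
i=cv2.imread('pics/s13.png')[40:190,290:440]
cv2.imwrite('pics/z15.png',cv2.resize(i,(600,600),interpolation=cv2.INTER_CUBIC))
E
```

```text
time: 30.25
tool_pos: [515.1, 392.1, 151.5]
orientation: [[-0.978, -0.207, 0.001], [-0.207, 0.978, 0.001], [-0.001, 0.0, -1.0]]
force: [-0.3, -0.1, -2.1]
grip_width: 23.7
time: 30.67
tool_pos: [516.9, 392.9, 150.9]
orientation: [[-0.978, -0.208, -0.001], [-0.208, 0.978, -0.0], [0.001, -0.0, -1.0]]
force: [0.0, -0.5, -2.2]
grip_width: 24.2
t 30.67 shift [-0.19  0.03  0.59] turn 0.0 q7 0.73 F [ 0.  -0.5 -2.2] w 24.2 pos [516.9 392.9 150.9]
```

View pics/z15.png

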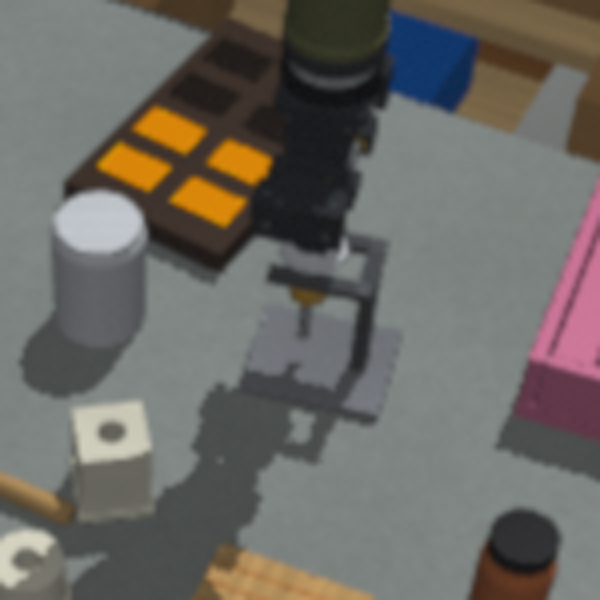

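```bash
python3 -m inch '-.2 0 .2 0 -1;-.2 0 .4 0 -1;-.2 0 .6 0 -1;-.2 0 .6 0 -1'; python3 go.py 518.7 393.5 145 12
```

```text
time: 31.05
tool_pos: [520.0, 393.2, 144.8]
orientation: [[-0.978, -0.207, 0.0], [-0.207, 0.978, -0.0], [-0.0, -0.0, -1.0]]
force: [0.4, 0.2, -0.3]
grip_width: 23.9
t 31.05 shift [ 0.12  0.06 -0.02] turn -0.0 q7 0.73 F [ 0.4  0.2 -0.3] w 23.9 pos [520.  393.2 144.8]
```

```bash
python3 -m inch '0 0 0 0 1;0 0 0 0 1;0 0 0 0 1;0 0 0 0 1;0 0 0 0 1';python3 -m inch '0 0 0 0 1;0 0 0 0 1;0 0 0 0 1;0 0 0 0 1;0 0 0 0 1';python3 -m inch '0 0 -1 0 1;0 0 -4 0 1;0 0 -8 0 1;0 0 -11 0 1;0 0 -14 0 1'; python3 -m inch '2 -4 0 2 1;4 -8 0 4 1;6 -12 0 8 1;8 -16 0 12 1;8 -20 0 12 1'
python3 - <<'E'
from h import *
np.set_printoptions(precision=1,suppress=True)
a=save('s14','scene');b=save('t14','top')
for s in (a,b):
  for n in('cast_1','gauge','stop_under','stand_seat'): print(n,[(np.round(r['xyz'],1),round(r['score'],2)) for r in pinpoint(s,n)][:5])
i=cv2.imread('pics/s14.png')[70:220,270:420]
cv2.imwrite('pics/z16.png',cv2.resize(i,(600,600),interpolation=cv2.INTER_CUBIC))
E
python3 go.py 437 68.5 200 0
```

```text
time: 31.47
tool_pos: [520.2, 393.2, 144.8]
orientation: [[-0.978, -0.207, 0.0], [-0.207, 0.978, 0.0], [-0.0, 0.0, -1.0]]
force: [-0.3, -0.2, -0.7]
grip_width: 55.2
time: 31.88
tool_pos: [520.1, 393.2, 144.7]
orientation: [[-0.978, -0.207, -0.0], [-0.207, 0.978, 0.0], [-0.0, 0.0, -1.0]]
force: [-0.5, 0.0, 0.1]
grip_width: 87.5
time: 32.3
tool_pos: [520.0, 393.4, 287.6]
orientation: [[-0.978, -0.207, 0.001], [-0.207, 0.978, 0.001], [-0.001, 0.001, -1.0]]
force: [0.6, -0.3, -0.4]
grip_width: 88.1
time: 32.72
tool_pos: [479.2, 189.5, 285.8]
orientation: [[-1.0, 0.0, -0.001], [0.0, 1.0, -0.0], [0.001, -0.0, -1.0]]
force: [0.5, -0.0, 0.1]
grip_width: 88.4
cast_1 [(array([434.9,  68.5,  -2.1]), 0.72), (array([439.1, -73.5,   0.5]), 0.71), (array([440.5, 192. ,   2.5]), 0.71), (array([ 474.6, -192.7,   -0.8]), 0.7), (array([339.2, 145. ,   2.2]), 0.57)]
gauge [(array([516.6, 395.2,  -1.3]), 0.6)]
stop_under [(array([519. , 393.6,  78.8]), 0.47)]
stand_seat [(array([520.4, 395.9, 127.2]), 0.86), (array([440.8, -72.9,   0.8]), 0.59)]
cast_1 [(array([ 468.2, -196.2,    5. ]), 0.65), (array([439.8, -71.2,   1.1]), 0.56), (array([442.3, 195.6,  -2.8]), 0.49), (array([ 594., -346.,   60.]), 0.33)]
gauge [(array([518.3, 391.9,  26.4]), 0.68)]
stop_under []
stand_seat [(array([515.9, 395. , 123.5]), 0.89)]
t 33.22 shift [  4.53 -12.35   8.46] turn 0.1 q7 0.84 F [ 0.2 -0.3 -0.1] w 88.3 pos [482.1 192.  284.7]
```

View pics/z16.png

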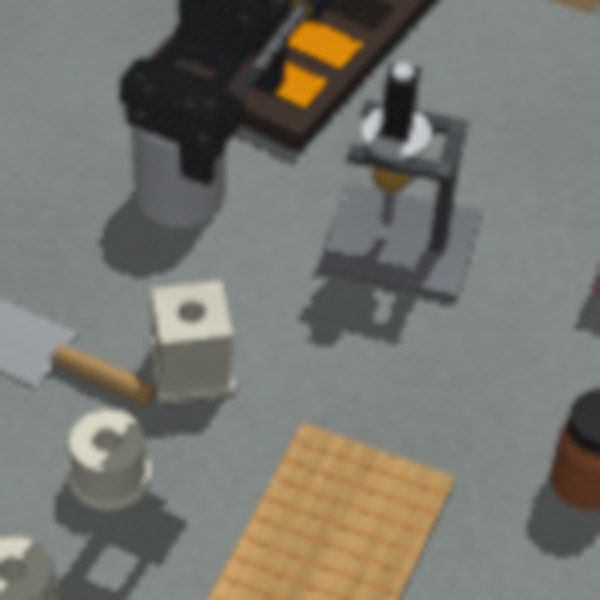

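View pics/t14.png

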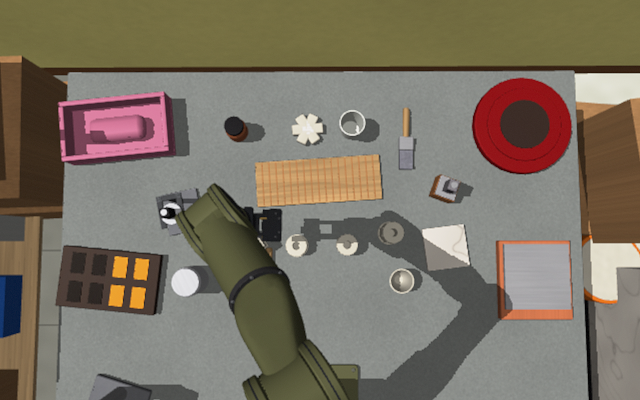

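```bash
python3 -m inch '1 0 3 -7 1;2 0 6 -14 1;3 0 10 -21 1;3.9 0 12 -28 1;3.9 0 14 -34 1'; python3 -m inch '0 0 0 0 1;0 0 0 0 1;0 0 0 0 1;0 0 0 0 1'
python3 - <<'E'
from h import *
np.set_printoptions(precision=1,suppress=True)
a=save('s15','scene')
i=cv2.imread('pics/s15.png')[90:210,250:370]
cv2.imwrite('pics/z17.png',cv2.resize(i,(600,600),interpolation=cv2.INTER_CUBIC))
E
python3 go.py 443 192.6 35 34
```

```text
time: 33.63
tool_pos: [440.4, 190.9, 143.0]
orientation: [[-0.824, -0.566, -0.004], [-0.566, 0.824, -0.001], [0.004, 0.002, -1.0]]
force: [0.2, 0.4, 1.1]
grip_width: 88.3
time: 33.97
tool_pos: [444.4, 191.3, 146.0]
orientation: [[-0.831, -0.557, 0.003], [-0.557, 0.831, 0.001], [-0.003, -0.0, -1.0]]
force: [-0.6, 0.0, -0.2]
grip_width: 88.3
t 34.02 shift [ 0.06  0.21 11.1 ] turn -0.1 q7 1.07 F [-0.6  0.2 -0. ] w 88.1 pos [444.3 191.1 146. ]
```

View pics/z17.png

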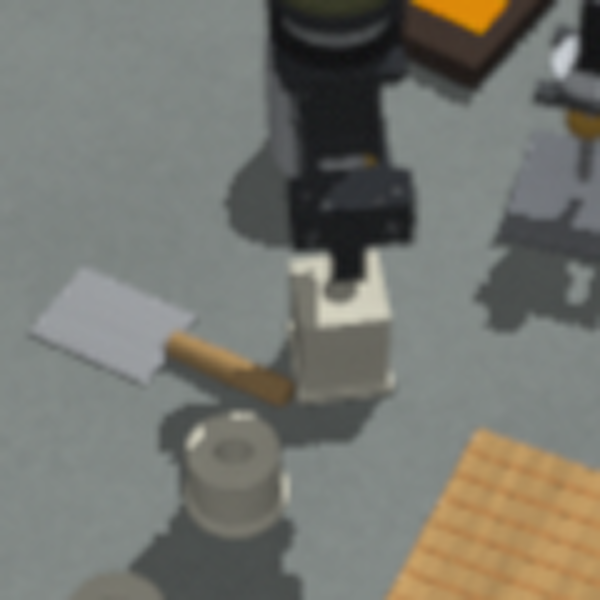

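```bash
python3 -m inch '.1 .2 3 0 1;.1 .2 6 0 1;.1 .2 8.5 0 1;.1 .2 10.3 0 1;.1 .2 11 0 1'; python3 -m inch '0 0 0 0 1;0 0 0 0 1;0 0 0 0 1;0 0 0 0 0;0 0 0 0 -1'; python3 go.py 443 192.6 35 34
python3 -m inch '0 0 0 0 -1;0 0 0 0 -1;0 0 0 0 -1;0 0 0 0 -1;0 0 0 0 -1';python3 -m inch '0 0 0 0 -1;0 0 0 0 -1;0 0 0 0 -1'; python3 go.py 443 192.6 35 34
```

```text
time: 34.43
tool_pos: [441.3, 191.7, 33.5]
orientation: [[-0.83, -0.558, -0.0], [-0.558, 0.83, -0.001], [0.001, -0.0, -1.0]]
force: [-1.0, 0.0, -0.0]
grip_width: 88.2
time: 34.85
tool_pos: [442.0, 191.7, 35.7]
orientation: [[-0.83, -0.558, 0.002], [-0.558, 0.83, 0.001], [-0.002, 0.0, -1.0]]
force: [0.5, 1.4, -0.6]
grip_width: 76.6
t 34.85 shift [-0.13  0.01  0.07] turn -0.1 q7 0.9 F [ 0.5  1.4 -0.6] w 76.6 pos [442.  191.7  35.7]
time: 35.27
tool_pos: [441.4, 191.8, 34.9]
orientation: [[-0.829, -0.559, 0.0], [-0.559, 0.829, 0.0], [-0.001, 0.0, -1.0]]
force: [-1.1, 0.1, 4.6]
grip_width: 56.0
time: 35.52
tool_pos: [441.4, 191.8, 34.9]
orientation: [[-0.829, -0.559, 0.0], [-0.559, 0.829, 0.0], [-0.001, 0.0, -1.0]]
force: [-0.7, -0.2, 5.7]
grip_width: 55.8
t 35.52 shift [-0.18 -0.02 -0.01] turn -0.0 q7 0.9 F [-0.7 -0.2  5.7] w 55.8 pos [441.4 191.8  34.9]
```

```bash
python3 -m inch '0 0 -1 0 -1;0 0 -2.5 0 -1;0 0 -4 0 -1;0 0 -5.5 0 -1;0 0 -6 0 -1'; python3 go.py 617 128.9 95 3.7
```

```text
time: 35.93
tool_pos: [441.5, 191.4, 95.7]
orientation: [[-0.83, -0.558, 0.001], [-0.558, 0.83, 0.0], [-0.001, -0.0, -1.0]]
force: [0.5, -0.4, -3.5]
grip_width: 56.2
t 35.93 shift [-11.07 -14.98   0.08] turn 30.2 q7 0.97 F [ 0.5 -0.4 -3.5] w 56.2 pos [441.5 191.4  95.7]
```

```bash
python3 -m inch '-2.2 -3 0 6 -1;-4.4 -6 0 12 -1;-6.6 -9 0 18 -1;-8.8 -12 0 24 -1;-10.6 -14.4 0 30 -1'; python3 -m inch '0 0 0 0 -1;0 0 0 0 -1;0 0 0 0 -1;0 0 0 0 -1'; python3 go.py 617 128.9 50 3.7
python3 - <<'E'
from h import *
a=save('s16','scene');b=save('t16','top')
i=cv2.imread('pics/s16.png')[130:300,270:440];j=cv2.imread('pics/t16.png')[100:250,220:400]
cv2.imwrite('pics/z18.png',np.hstack([cv2.resize(i,(400,400),interpolation=cv2.INTER_CUBIC),cv2.resize(j,(400,400),interpolation=cv2.INTER_CUBIC)]))
E
```

```text
time: 36.35
tool_pos: [611.7, 128.6, 93.5]
orientation: [[-0.998, -0.061, -0.0], [-0.061, 0.998, -0.001], [0.001, -0.001, -1.0]]
force: [0.1, 0.2, -3.0]
grip_width: 55.6
time: 36.68
tool_pos: [607.5, 132.2, 93.9]
orientation: [[-0.997, -0.072, -0.003], [-0.072, 0.997, -0.0], [0.003, 0.0, -1.0]]
force: [-0.9, -0.3, -3.5]
grip_width: 55.9
t 36.68 shift [-0.93 -0.4   4.39] turn 0.4 q7 0.96 F [-0.9 -0.3 -3.5] w 55.9 pos [607.5 132.2  93.9]
```

View pics/z18.png

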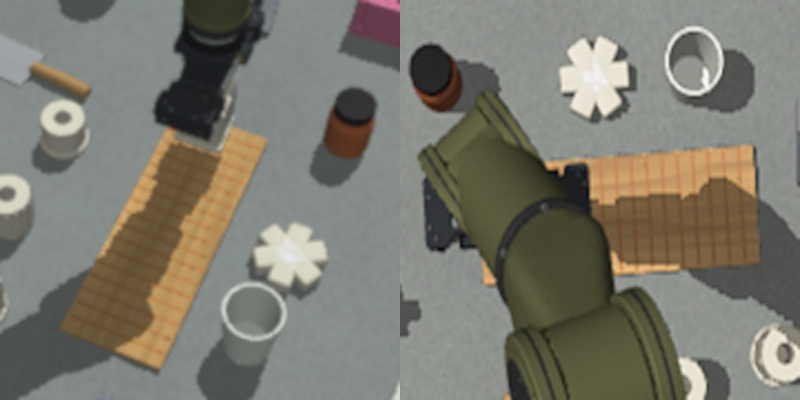

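```bash
python3 -m inch '-.9 -.4 1 0 -1;-.9 -.4 2 0 -1;-.9 -.4 3 0 -1;-.9 -.4 3.8 0 -1;-.9 -.4 4.2 0 -1'; python3 -m inch '0 0 0 0 -1;0 0 0 0 -1;0 0 0 0 -1'; python3 go.py 617 128.9 44.9 3.7
```

```text
time: 37.2
tool_pos: [617.6, 127.7, 50.5]
orientation: [[-0.998, -0.069, -0.003], [-0.069, 0.998, -0.001], [0.003, -0.001, -1.0]]
force: [-0.8, 0.1, -3.6]
grip_width: 56.0
time: 37.45
tool_pos: [619.2, 128.2, 53.0]
orientation: [[-0.998, -0.069, 0.001], [-0.069, 0.998, 0.0], [-0.001, 0.0, -1.0]]
force: [-0.2, -0.6, -2.7]
grip_width: 56.0
t 37.45 shift [0.21 0.08 0.81] turn 0.3 q7 0.95 F [-0.2 -0.6 -2.7] w 56.0 pos [619.2 128.2  53. ]
```

```bash
python3 -m inch '0 0 .3 0 -1;0 0 .6 0 -1;0 0 .7 0 -1;0 0 .7 0 -1'; python3 go.py 617 128.9 44.9 3.7; python3 -m inch '0 0 .1 0 -1;0 0 .1 0 -1'; python3 go.py 617 128.9 44.9 3.7
```

```text
time: 37.78
tool_pos: [618.7, 127.8, 45.4]
orientation: [[-0.998, -0.069, -0.001], [-0.069, 0.998, -0.0], [0.001, -0.0, -1.0]]
force: [0.3, 0.7, -2.8]
grip_width: 55.8
t 37.78 shift [0.16 0.12 0.05] turn 0.3 q7 0.95 F [ 0.3  0.7 -2.8] w 55.8 pos [618.7 127.8  45.4]
time: 37.95
tool_pos: [618.9, 128.0, 45.0]
orientation: [[-0.998, -0.069, 0.0], [-0.069, 0.998, -0.0], [-0.0, -0.0, -1.0]]
force: [-1.8, -0.2, -0.5]
grip_width: 56.1
t 37.95 shift [0.19 0.11 0.01] turn 0.3 q7 0.95 F [-1.8 -0.2 -0.5] w 56.1 pos [618.9 128.   45. ]
```

```bash
python3 -m inch '0 0 0 0 1;0 0 0 0 1;0 0 0 0 1;0 0 0 0 1;0 0 0 0 1';python3 -m inch '0 0 0 0 1;0 0 0 0 1;0 0 -1.5 0 1;0 0 -5 0 1;0 0 -9 0 1'; python3 -m inch '3 -1 -1 7 1;7 -2 -1 14 1;11 -3 -1 21 1;15 -4 -1 28 1;18 -6 -1 35 1'; python3 -m inch '0 0 0 7 1;0 0 0 14 1;0 0 0 21 1;0 0 0 28 1;0 0 0 35 1';python3 -m inch '0 0 0 7 1;0 0 0 14 1;0 0 0 21 1;0 0 0 24 1;0 0 0 24 1'
python3 - <<'E'
from h import *
np.set_printoptions(precision=1,suppress=True)
a=save('s17','scene')
print([(r['xyz'],round(r['score'],2)) for r in pinpoint(a,'cast_1')])
cv2.imwrite('pics/z19.png',cv2.resize(cv2.imread('pics/s17.png')[80:300,230:450],(600,600),interpolation=cv2.INTER_CUBIC))
E
python3 go.py 437 68.5 120 -90
```

```text
time: 38.37
tool_pos: [619.1, 128.1, 44.9]
orientation: [[-0.998, -0.069, 0.0], [-0.069, 0.998, 0.0], [-0.0, 0.0, -1.0]]
force: [-0.5, -0.1, -0.3]
grip_width: 87.1
time: 38.78
tool_pos: [617.1, 127.4, 133.6]
orientation: [[-0.998, -0.069, -0.005], [-0.069, 0.998, -0.001], [0.005, -0.001, -1.0]]
force: [0.5, 0.3, 0.3]
grip_width: 88.4
time: 39.2
tool_pos: [440.1, 56.6, 145.3]
orientation: [[-0.855, 0.518, -0.001], [0.518, 0.855, 0.001], [0.001, 0.0, -1.0]]
force: [0.5, -0.3, -0.2]
grip_width: 88.6
time: 39.62
tool_pos: [443.7, 55.9, 144.9]
orientation: [[-0.401, 0.916, 0.001], [0.916, 0.401, 0.0], [0.0, 0.001, -1.0]]
force: [-0.5, -0.2, 0.1]
grip_width: 88.0
time: 40.03
tool_pos: [443.7, 55.9, 144.8]
orientation: [[0.002, 1.0, 0.0], [1.0, -0.002, 0.0], [0.0, 0.0, -1.0]]
force: [-0.3, 0.2, 0.1]
grip_width: 88.3
[([440.2, -73.8, 1.7], 0.95), ([473.7, -191.5, 0.3], 0.87), ([619.8, 123.1, 11.8], 0.82), ([436.0, 64.2, -0.8], 0.79)]
t 40.13 shift [ 1.26 -0.66  2.48] turn 0.1 q7 -0.09 F [ 0.2  0.6 -0.3] w 88.1 pos [443.6  55.9 144.8]
```

View pics/z19.png

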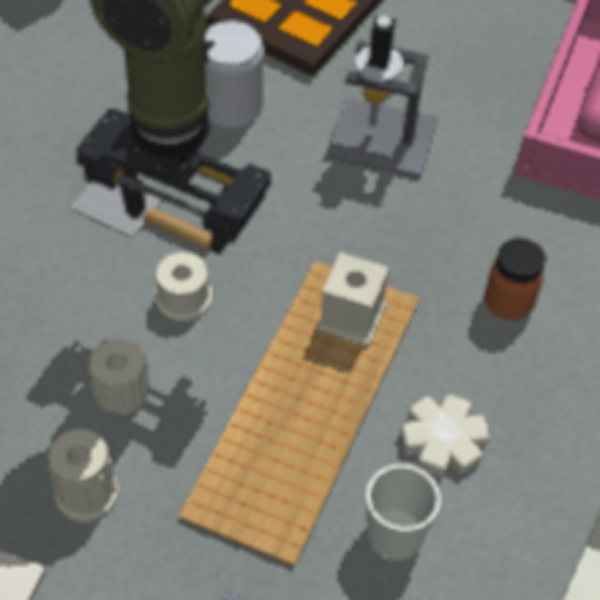

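```bash
python3 -m inch '1.3 -.6 1 0 1;1.3 -.6 3.5 0 1;1.3 -.6 6.5 0 1;1.3 -.6 9 0 1;1.3 -.6 10 0 1'; python3 -m inch '0 0 0 0 1;0 0 0 0 1;0 0 0 0 1;0 0 0 0 1'; python3 go.py 437 68.5 20 -90
```

```text
time: 40.55
tool_pos: [436.4, 68.9, 42.6]
orientation: [[-0.001, 1.0, -0.005], [1.0, 0.001, 0.0], [0.0, -0.005, -1.0]]
force: [2.9, -0.1, 0.8]
grip_width: 88.2
time: 40.88
tool_pos: [438.7, 68.8, 46.2]
orientation: [[0.001, 1.0, 0.002], [1.0, -0.001, 0.0], [0.0, 0.002, -1.0]]
force: [0.5, -0.0, 0.9]
grip_width: 88.1
t 40.88 shift [-0.03 -0.17  2.62] turn -0.0 q7 -0.1 F [ 0.5 -0.   0.9] w 88.1 pos [438.7  68.8  46.2]
```

```bash
python3 -m inch '0 -.2 .8 0 1;0 -.2 1.6 0 1;0 -.2 2.3 0 1;0 -.2 2.5 0 1;0 -.2 2.5 0 1'; python3 -m inch '0 0 0 0 1;0 0 0 0 1;0 0 0 0 0;0 0 0 0 -1;0 0 0 0 -1'; python3 -m inch '0 0 0 0 -1;0 0 0 0 -1;0 0 0 0 -1;0 0 0 0 -1;0 0 0 0 -1';python3 -m inch '0 0 0 0 -1;0 0 0 0 -1'; python3 go.py 437 68.5 20 -90
```

```text
time: 41.3
tool_pos: [441.9, 69.9, 26.3]
orientation: [[-0.0, 1.0, -0.009], [1.0, 0.0, -0.001], [-0.001, -0.009, -1.0]]
force: [0.0, 0.1, 0.1]
grip_width: 87.9
time: 41.72
tool_pos: [441.2, 69.7, 25.7]
orientation: [[-0.001, 1.0, -0.011], [1.0, 0.001, -0.001], [-0.001, -0.011, -1.0]]
force: [0.5, -0.7, 0.5]
grip_width: 70.3
time: 42.13
tool_pos: [439.3, 69.8, 25.5]
orientation: [[-0.0, 1.0, -0.014], [1.0, 0.0, -0.001], [-0.001, -0.014, -1.0]]
force: [-3.7, 0.3, 5.4]
grip_width: 57.7
time: 42.3
tool_pos: [439.3, 69.8, 25.5]
orientation: [[-0.0, 1.0, -0.014], [1.0, 0.0, -0.001], [-0.001, -0.014, -1.0]]
force: [-4.2, 0.7, 5.8]
grip_width: 57.4
t 42.3 shift [-0.13 -0.22  0.55] turn 0.0 q7 0.69 F [-4.2  0.7  5.8] w 57.4 pos [439.3  69.8  25.5]
```

```bash
python3 -c "
from h import *
print(np.round(state()['q'],2))"; python3 -m inch '0 0 -1 0 -1;0 0 -2.5 0 -1;0 0 -4 0 -1;0 0 -5.5 0 -1;0 0 -6 0 -1'; python3 go.py 621.5 49 90 -90;python3 -c "
from h import *
print(np.round(state()['q'],2))"
```

```text
[-0.28  0.9   0.04  2.23 -0.95  0.04  0.69]
time: 42.72
tool_pos: [443.0, 69.9, 86.6]
orientation: [[-0.001, 1.0, -0.008], [1.0, 0.001, -0.002], [-0.002, -0.008, -1.0]]
force: [0.4, -0.1, -2.7]
grip_width: 57.7
t 42.72 shift [-2.1  17.85 -0.48] turn 0.0 q7 0.65 F [ 0.4 -0.1 -2.7] w 57.7 pos [443.   69.9  86.6]
[-0.43  0.79  0.28  2.21 -0.89  0.25  0.65]
```

```bash
python3 -m inch '-.4 3.5 0 0 -1;-.9 7 0 0 -1;-1.3 10.5 0 0 -1;-1.8 14 0 0 -1;-2.1 17.3 0 0 -1'; python3 -m inch '0 0 0 0 -1;0 0 0 0 -1;0 0 0 0 -1;0 0 0 0 -1'; python3 go.py 621.5 49 35.5 -90;python3 -c "
from h import *
print(np.round(state()['q'],2))
a=save('s18','scene')
cv2.imwrite('pics/z20.png',cv2.resize(cv2.imread('pics/s18.png')[130:300,230:450],(660,510),interpolation=cv2.INTER_CUBIC))"
```

```text
time: 43.13
tool_pos: [616.5, 48.4, 82.7]
orientation: [[-0.001, 1.0, -0.011], [1.0, 0.001, -0.003], [-0.003, -0.011, -1.0]]
force: [0.8, 0.3, -2.0]
grip_width: 57.4
time: 43.47
tool_pos: [612.8, 49.1, 82.6]
orientation: [[0.0, 1.0, -0.014], [1.0, -0.0, -0.001], [-0.001, -0.014, -1.0]]
force: [0.1, -0.7, -2.1]
grip_width: 58.1
t 43.47 shift [-0.01  0.94  4.7 ] turn -0.0 q7 0.49 F [ 0.1 -0.7 -2.1] w 58.1 pos [612.8  49.1  82.6]
[-0.43  0.96  0.53  1.72 -0.72  0.68  0.49]
```

View pics/z20.png

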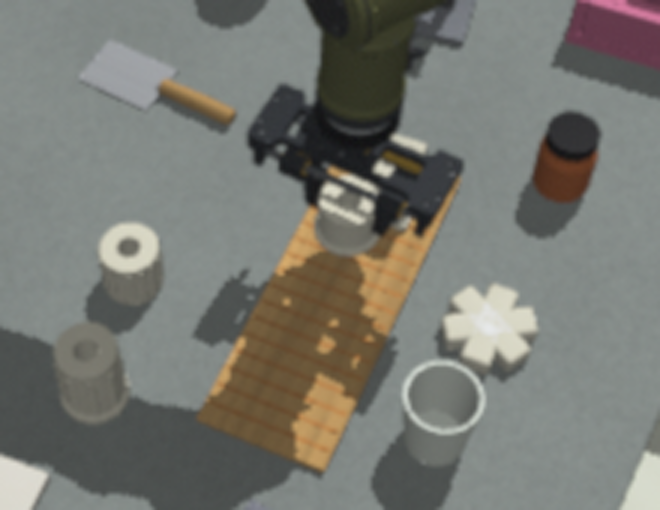

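```bash
python3 -m inch '0 .9 1 0 -1;0 .9 2 0 -1;0 .9 3 0 -1;0 .9 3.8 0 -1;0 .9 4.1 0 -1'; python3 -m inch '0 0 0 0 -1;0 0 0 0 -1;0 0 0 0 -1'; python3 go.py 621.5 49 35.5 -90
```

```text
time: 43.93
tool_pos: [621.3, 49.0, 40.5]
orientation: [[0.0, 1.0, -0.015], [1.0, -0.0, -0.001], [-0.001, -0.015, -1.0]]
force: [-0.0, 0.8, -2.4]
grip_width: 57.3
time: 44.18
tool_pos: [623.4, 48.6, 42.7]
orientation: [[0.0, 1.0, -0.011], [1.0, -0.0, -0.001], [-0.001, -0.011, -1.0]]
force: [0.9, 0.4, -2.3]
grip_width: 57.5
t 44.18 shift [ 0.04 -0.19  0.73] turn -0.0 q7 0.51 F [ 0.9  0.4 -2.3] w 57.5 pos [623.4  48.6  42.7]
```

```bash
python3 -m inch '0 0 .3 0 -1;0 0 .6 0 -1;0 0 .6 0 -1;0 0 .6 0 -1'; python3 go.py 621.5 49 35.5 -90; python3 -m inch '0 0 .1 0 -1;0 0 .1 0 -1;0 0 .1 0 -1'; python3 go.py 621.5 49 35.5 -90
```

```text
time: 44.52
tool_pos: [623.0, 48.8, 36.2]
orientation: [[-0.0, 1.0, -0.012], [1.0, 0.0, -0.001], [-0.001, -0.012, -1.0]]
force: [-0.0, 0.5, -2.6]
grip_width: 57.5
t 44.52 shift [ 0.02 -0.15  0.07] turn 0.0 q7 0.52 F [-0.   0.5 -2.6] w 57.5 pos [623.   48.8  36.2]
time: 44.77
tool_pos: [623.3, 48.7, 35.7]
orientation: [[-0.0, 1.0, -0.011], [1.0, 0.0, -0.001], [-0.001, -0.011, -1.0]]
force: [-0.6, 0.3, 0.9]
grip_width: 57.6
t 44.77 shift [ 0.03 -0.18  0.02] turn 0.0 q7 0.52 F [-0.6  0.3  0.9] w 57.6 pos [623.3  48.7  35.7]
```

```bash
python3 -m inch '0 0 0 0 1;0 0 0 0 1;0 0 0 0 1;0 0 0 0 1;0 0 0 0 1';python3 -m inch '0 0 0 0 1;0 0 0 0 1;0 0 -2.5 0 1;0 0 -6 0 1;0 0 -9 0 1'; python3 -m inch '-2 -3 0 0 1;-4 -6 0 0 1;-6 -9 0 0 1;-8 -12 0 0 1;-10 -15 0 0 1'
python3 - <<'E'
from h import *
np.set_printoptions(precision=1,suppress=True)
a=save('s19','scene')
print([(r['xyz'],round(r['score'],2)) for r in pinpoint(a,'cast_1')])
cv2.imwrite('pics/z21.png',cv2.resize(cv2.imread('pics/s19.png')[80:300,230:450],(600,600),interpolation=cv2.INTER_CUBIC))
E
python3 go.py 439 -71.5 100 -90;  python3 -c "
from h import *
print(np.round(state()['q'],2))"
```

```text
time: 45.18
tool_pos: [623.2, 48.7, 35.4]
orientation: [[-0.0, 1.0, -0.011], [1.0, 0.0, -0.001], [-0.001, -0.011, -1.0]]
force: [-0.3, -0.5, -0.2]
grip_width: 87.3
time: 45.6
tool_pos: [623.8, 48.6, 126.3]
orientation: [[0.0, 1.0, -0.012], [1.0, -0.0, -0.002], [-0.002, -0.012, -1.0]]
force: [0.7, 0.5, 0.1]
grip_width: 88.2
time: 46.02
tool_pos: [472.8, -51.8, 127.5]
orientation: [[-0.001, 1.0, -0.011], [1.0, 0.001, -0.002], [-0.002, -0.011, -1.0]]
force: [0.8, 0.0, -0.4]
grip_width: 88.3
[([622.5, 123.1, 10.9], 0.92), ([622.6, 47.2, 8.9], 0.84), ([441.0, -75.1, 1.2], 0.76), ([473.0, -191.2, -2.1], 0.64)]
t 46.12 shift [-1.67 -2.86  2.84] turn -0.5 q7 0.77 F [-0.1  0.3  0.6] w 88.2 pos [468.2 -55.  127.9]
[-0.25  0.75  0.44  2.12 -0.74  0.44  0.77]
```

View pics/z21.png

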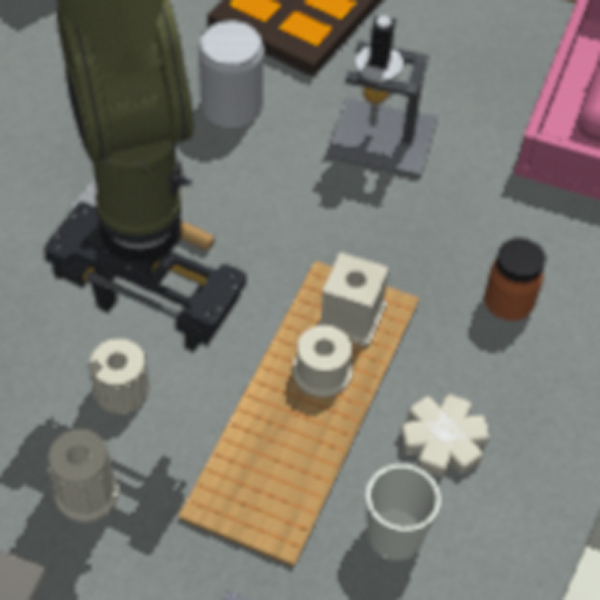

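```bash
python3 -m inch '-1.6 -2.4 0 0 1;-1.6 -2.8 1.5 0 1;-1.6 -2.8 2.5 0 1;-1.6 -2.8 2.8 0 1;-1.6 -2.8 2.8 0 1';python3 -m inch '0 0 0 0 1;0 0 0 0 1;0 0 0 0 1'; python3 go.py 439 -71.5 31 -90
```

```text
time: 46.53
tool_pos: [446.3, -67.0, 99.0]
orientation: [[-0.0, 1.0, -0.012], [1.0, 0.0, -0.001], [-0.001, -0.012, -1.0]]
force: [1.1, 0.3, 0.2]
grip_width: 88.2
time: 46.78
tool_pos: [446.5, -67.1, 99.9]
orientation: [[-0.001, 1.0, -0.01], [1.0, 0.001, -0.002], [-0.002, -0.01, -1.0]]
force: [0.2, -0.6, -0.3]
grip_width: 88.4
t 46.78 shift [-0.43 -0.68  6.89] turn 0.0 q7 0.88 F [ 0.2 -0.6 -0.3] w 88.4 pos [446.5 -67.1  99.9]
```

```bash
python3 -m inch '-.4 -.7 0 0 1;-.4 -.7 1.5 0 1;-.4 -.7 3.5 0 1;-.4 -.7 5.5 0 1;-.4 -.7 6.8 0 1';python3 -m inch '0 0 0 0 1;0 0 0 0 1;0 0 0 0 1'; python3 go.py 439 -71.5 31 -90;  python3 -c "
from h import *
print(np.round(state()['q'],2))"
```

```text
time: 47.2
tool_pos: [437.5, -71.6, 30.7]
orientation: [[0.0, 1.0, -0.012], [1.0, -0.0, -0.002], [-0.002, -0.012, -1.0]]
force: [-0.1, 0.0, 0.3]
grip_width: 88.2
time: 47.45
tool_pos: [438.0, -71.6, 32.3]
orientation: [[0.0, 1.0, -0.011], [1.0, -0.0, -0.002], [-0.002, -0.011, -1.0]]
force: [1.0, -0.1, 0.7]
grip_width: 88.1
t 47.45 shift [0.01 0.1  0.12] turn -0.0 q7 0.97 F [ 1.  -0.1  0.7] w 88.1 pos [438.  -71.6  32.3]
[ 0.02  0.89  0.05  2.23 -0.91  0.05  0.97]
```

```bash
python3 -m inch '0 .1 0 0 0;0 .1 0 0 -1;0 .1 0 0 -1;0 .1 0 0 -1;0 .1 0 0 -1'; python3 -m inch '0 0 0 0 -1;0 0 0 0 -1;0 0 0 0 -1;0 0 0 0 -1;0 0 0 0 -1'; python3 go.py 439 -71.5 31 -90; python3 -m inch '0 0 -1 0 -1;0 0 -2.5 0 -1;0 0 -4.5 0 -1;0 0 -6 0 -1;0 0 -6.5 0 -1'; python3 go.py 627.5 -30.8 90 -90
```

```text
time: 47.87
tool_pos: [439.0, -71.2, 31.9]
orientation: [[-0.0, 1.0, -0.011], [1.0, 0.0, -0.001], [-0.001, -0.011, -1.0]]
force: [-0.0, 1.6, 4.7]
grip_width: 57.5
time: 48.28
tool_pos: [439.0, -71.2, 31.9]
orientation: [[-0.0, 1.0, -0.011], [1.0, 0.0, -0.001], [-0.001, -0.011, -1.0]]
force: [-1.9, 0.7, 5.5]
grip_width: 57.4
t 48.28 shift [-0.03 -0.    0.09] turn 0.0 q7 0.97 F [-1.9  0.7  5.5] w 57.4 pos [439.  -71.2  31.9]
time: 48.7
tool_pos: [440.3, -71.3, 97.8]
orientation: [[-0.0, 1.0, -0.01], [1.0, 0.0, -0.002], [-0.002, -0.01, -1.0]]
force: [-0.8, -0.6, -3.2]
grip_width: 57.7
t 48.7 shift [ 4.04 18.73  0.59] turn 0.0 q7 0.92 F [-0.8 -0.6 -3.2] w 57.7 pos [440.3 -71.3  97.8]
```

```bash
python3 -m inch '.8 3.7 0 0 -1;1.6 7.5 0 0 -1;2.4 11.2 0 0 -1;3.2 15 0 0 -1;4 18.4 0 0 -1'; python3 -m inch '0 .2 0 0 -1;0 .2 0 0 -1;0 .2 0 0 -1;0 .2 0 0 -1'; python3 go.py 627.5 -30.8 41.9 -90;python3 -c "
from h import *
a=save('s20','scene')
cv2.imwrite('pics/z22.png',cv2.resize(cv2.imread('pics/s20.png')[130:300,230:450],(660,510),interpolation=cv2.INTER_CUBIC))"
```

```text
time: 49.12
tool_pos: [625.3, -29.8, 93.2]
orientation: [[-0.002, 1.0, -0.012], [1.0, 0.002, -0.001], [-0.001, -0.012, -1.0]]
force: [-0.1, 0.8, -3.3]
grip_width: 57.8
time: 49.45
tool_pos: [623.6, -31.8, 93.4]
orientation: [[0.002, 1.0, -0.015], [1.0, -0.002, -0.001], [-0.001, -0.015, -1.0]]
force: [-1.3, -0.4, -3.4]
grip_width: 57.5
t 49.45 shift [0.11 0.47 5.15] turn -0.1 q7 0.61 F [-1.3 -0.4 -3.4] w 57.5 pos [623.6 -31.8  93.4]
```

View pics/z22.png

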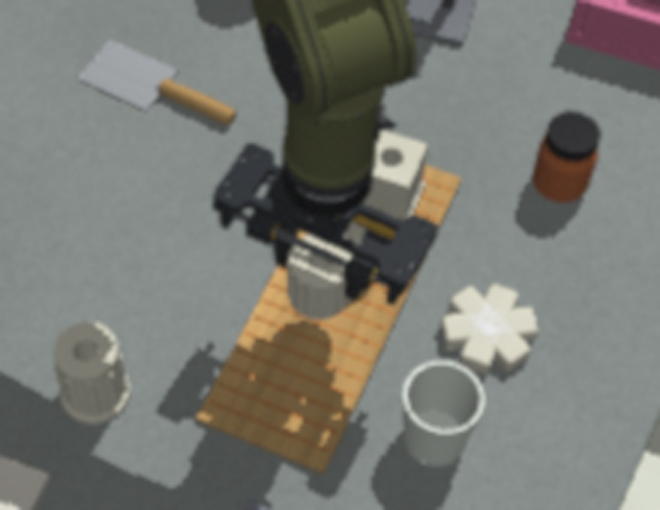

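```bash
python3 -m inch '.1 .4 1 0 -1;.1 .4 2 0 -1;.1 .4 3 0 -1;.1 .4 4 0 -1;.1 .4 4.5 0 -1'; python3 -m inch '0 0 0 0 -1;0 0 0 0 -1;0 0 0 0 -1;0 0 0 0 -1'; python3 go.py 627.5 -30.8 42.6 -90
```

```text
time: 49.92
tool_pos: [627.9, -30.0, 47.1]
orientation: [[0.0, 1.0, -0.014], [1.0, -0.0, -0.001], [-0.001, -0.014, -1.0]]
force: [0.1, 0.1, -3.6]
grip_width: 57.4
time: 50.25
tool_pos: [629.8, -30.5, 49.9]
orientation: [[-0.0, 1.0, -0.01], [1.0, 0.0, -0.002], [-0.002, -0.01, -1.0]]
force: [0.5, 0.2, -3.4]
grip_width: 57.4
t 50.25 shift [-0.03 -0.22  0.73] turn 0.0 q7 0.64 F [ 0.5  0.2 -3.4] w 57.4 pos [629.8 -30.5  49.9]
```

```bash
python3 -m inch '0 0 .3 0 -1;0 0 .6 0 -1;0 0 .7 0 -1;0 0 .7 0 -1'; python3 go.py 627.5 -30.8 41.9 -90; python3 -m inch '0 0 .1 0 -1;0 0 .1 0 -1;0 0 .1 0 -1'; python3 go.py 627.5 -30.8 41.9 -90
```

```text
time: 50.58
tool_pos: [629.1, -30.1, 42.2]
orientation: [[-0.0, 1.0, -0.012], [1.0, 0.0, -0.001], [-0.001, -0.012, -1.0]]
force: [0.3, -0.1, -3.7]
grip_width: 57.5
t 50.58 shift [-0.07 -0.16  0.03] turn 0.0 q7 0.65 F [ 0.3 -0.1 -3.7] w 57.5 pos [629.1 -30.1  42.2]
time: 50.83
tool_pos: [629.2, -30.2, 42.0]
orientation: [[-0.0, 1.0, -0.011], [1.0, 0.0, -0.001], [-0.001, -0.011, -1.0]]
force: [-2.0, 1.0, 3.7]
grip_width: 57.2
t 50.83 shift [-0.06 -0.17  0.01] turn 0.0 q7 0.65 F [-2.   1.   3.7] w 57.2 pos [629.2 -30.2  42. ]
```

```bash
python3 -m inch '0 0 0 0 1;0 0 0 0 1;0 0 0 0 1;0 0 0 0 1;0 0 0 0 1';python3 -m inch '0 0 0 0 1;0 0 0 0 1;0 0 -2.5 0 1;0 0 -6 0 1;0 0 -10 0 1'; python3 -m inch '-3.2 -2 0 0 1;-6.4 -4 0 0 1;-9.6 -6 0 0 1;-12.8 -8 0 0 1;-15 -10 0 0 1'; python3 -m inch '0 -1 0 0 1;0 -2 0 0 1; 0 -2 0 0 1'
python3 - <<'E'
from h import *
np.set_printoptions(precision=1,suppress=True)
a=save('s21','scene')
print([(r['xyz'],round(r['score'],2)) for r in pinpoint(a,'cast_1')])
cv2.imwrite('pics/z23.png',cv2.resize(cv2.imread('pics/s21.png')[120:340,200:420],(600,600),interpolation=cv2.INTER_CUBIC))
E
python3 go.py 472.2 -194.6 120 -90;  python3 -c "
from h import *
print(np.round(state()['q'],2))"
```

```text
time: 51.25
tool_pos: [629.4, -30.4, 41.4]
orientation: [[-0.0, 1.0, -0.011], [1.0, 0.0, -0.002], [-0.002, -0.011, -1.0]]
force: [-0.4, 0.2, -0.8]
grip_width: 87.4
time: 51.67
tool_pos: [628.9, -29.8, 140.8]
orientation: [[0.0, 1.0, -0.015], [1.0, -0.0, -0.001], [-0.001, -0.015, -1.0]]
force: [0.2, 1.2, -0.1]
grip_width: 88.2
time: 52.08
tool_pos: [529.1, -183.7, 143.3]
orientation: [[0.002, 1.0, -0.01], [1.0, -0.002, -0.004], [-0.004, -0.01, -1.0]]
force: [-1.0, -1.8, 1.0]
grip_width: 88.1
time: 52.33
tool_pos: [507.9, -181.0, 143.2]
orientation: [[0.003, 1.0, -0.013], [1.0, -0.003, -0.001], [-0.001, -0.013, -1.0]]
force: [-0.6, 0.5, 0.0]
grip_width: 88.0
[([471.4, -195.3, -0.1], 0.97), ([631.2, -34.1, 11.5], 0.81), ([622.6, 124.7, 8.8], 0.8), ([622.9, 46.5, 5.9], 0.55)]
t 52.43 shift [-1.45 -3.83  2.35] turn 0.0 q7 0.92 F [0.2 0.4 0.4] w 88.0 pos [ 510.8 -180.   143. ]
[-0.06  0.8   0.54  1.92 -0.67  0.62  0.92]
```

View pics/z23.png

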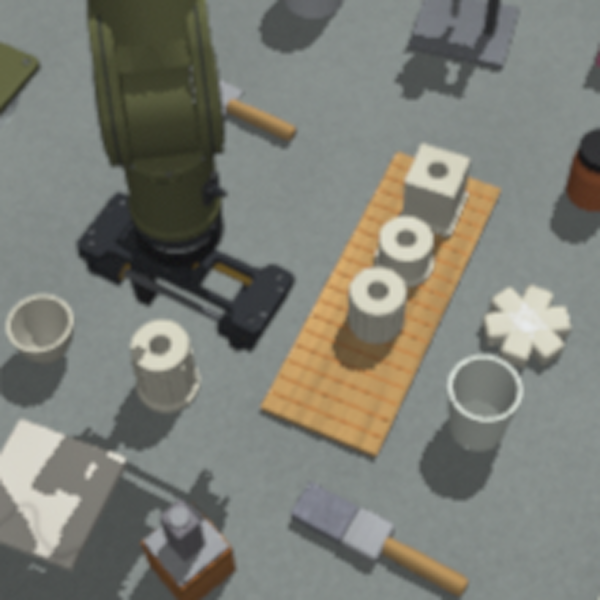

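```bash
python3 -m inch '-1 -3.4 0 0 1;-1.45 -3.8 0 0 1;-1.45 -3.8 1 0 1;-1.45 -3.8 2 0 1;-1.45 -3.8 2 0 1';python3 -m inch '0 0 0 0 1;0 0 0 0 1;0 0 0 0 1;0 0 0 0 1'; python3 go.py 472.2 -194.6 38 -90
```

```text
time: 52.85
tool_pos: [472.9, -193.4, 121.3]
orientation: [[-0.002, 1.0, -0.013], [1.0, 0.002, 0.0], [0.0, -0.013, -1.0]]
force: [0.6, 0.1, -0.5]
grip_width: 88.1
time: 53.18
tool_pos: [472.6, -194.6, 123.5]
orientation: [[-0.001, 1.0, -0.011], [1.0, 0.001, -0.002], [-0.002, -0.011, -1.0]]
force: [0.5, -0.2, 0.3]
grip_width: 88.0
t 53.18 shift [0.01 0.05 8.55] turn 0.0 q7 1.02 F [ 0.5 -0.2  0.3] w 88.0 pos [ 472.6 -194.6  123.5]
```

```bash
python3 -m inch '0 0 1.5 0 1;0 0 3.5 0 1;0 0 5.5 0 1;0 0 7.5 0 1;0 0 8.5 0 1';python3 -m inch '0 0 0 0 1;0 0 0 0 1;0 0 0 0 1'; python3 go.py 472.2 -194.6 38 -90;python3 -m inch '0 0 0 0 0;0 0 0 0 -1;0 0 0 0 -1;0 0 0 0 -1;0 0 0 0 -1'; python3 -m inch '0 0 0 0 -1;0 0 0 0 -1;0 0 0 0 -1;0 0 0 0 -1;0 0 0 0 -1'; python3 go.py 472.2 -194.6 38 -90
```

```text
time: 53.6
tool_pos: [470.8, -194.4, 36.9]
orientation: [[-0.0, 1.0, -0.012], [1.0, 0.0, -0.0], [-0.0, -0.012, -1.0]]
force: [0.2, 0.2, 0.3]
grip_width: 88.3
time: 53.85
tool_pos: [471.7, -195.2, 39.2]
orientation: [[-0.0, 1.0, -0.01], [1.0, 0.0, -0.002], [-0.002, -0.01, -1.0]]
force: [0.3, -0.7, 0.5]
grip_width: 88.0
t 53.85 shift [0.06 0.05 0.12] turn 0.0 q7 1.11 F [ 0.3 -0.7  0.5] w 88.0 pos [ 471.7 -195.2   39.2]
time: 54.27
tool_pos: [471.5, -194.8, 38.7]
orientation: [[-0.0, 1.0, -0.011], [1.0, 0.0, -0.002], [-0.002, -0.011, -1.0]]
force: [-0.0, 0.4, 3.9]
grip_width: 57.9
time: 54.68
tool_pos: [471.5, -194.8, 38.7]
orientation: [[-0.0, 1.0, -0.011], [1.0, 0.0, -0.001], [-0.001, -0.011, -1.0]]
force: [-0.1, 1.0, 6.1]
grip_width: 58.1
t 54.68 shift [0.02 0.07 0.07] turn 0.0 q7 1.11 F [-0.1  1.   6.1] w 58.1 pos [ 471.5 -194.8   38.7]
```

```bash
python3 -m inch '0 0 -1 0 -1;0 0 -2.5 0 -1;0 0 -4.5 0 -1;0 0 -6 0 -1;0 0 -6.5 0 -1'; python3 -m inch '2 3.5 0 0 -1;4 7 0 0 -1;6 10.5 0 0 -1;8 14 0 0 -1;8.3 15.8 0 0 -1';python3 -m inch '0 0 0 0 -1;0 0 0 0 -1;0 0 0 0 -1;0 0 0 0 -1'; python3 go.py 631 -111.5 49 -90;python3 -c "
from h import *
a=save('s22','scene')
cv2.imwrite('pics/z24.png',cv2.resize(cv2.imread('pics/s22.png')[130:300,230:450],(660,510),interpolation=cv2.INTER_CUBIC))"
```

```text
time: 55.1
tool_pos: [472.2, -195.0, 105.1]
orientation: [[-0.0, 1.0, -0.01], [1.0, 0.0, -0.002], [-0.002, -0.01, -1.0]]
force: [0.5, -0.8, -3.9]
grip_width: 57.9
time: 55.52
tool_pos: [634.0, -103.9, 99.9]
orientation: [[-0.009, 1.0, -0.01], [1.0, 0.009, 0.004], [0.004, -0.01, -1.0]]
force: [0.8, 0.5, -3.8]
grip_width: 57.7
time: 55.85
tool_pos: [627.9, -112.9, 101.1]
orientation: [[0.002, 1.0, -0.014], [1.0, -0.003, -0.001], [-0.002, -0.014, -1.0]]
force: [-0.9, -0.7, -3.7]
grip_width: 57.8
t 55.85 shift [0.14 0.38 5.21] turn -0.1 q7 0.71 F [-0.9 -0.7 -3.7] w 57.8 pos [ 627.9 -112.9  101.1]
```

View pics/z24.png

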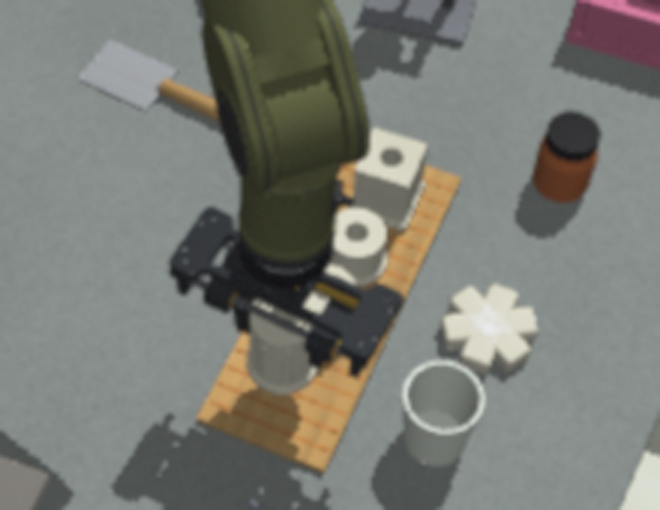

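```bash
python3 -m inch '.1 .2 1 0 -1;.1 .2 2 0 -1;.1 .2 3 0 -1;.1 .2 4 0 -1;.1 .2 4.6 0 -1'; python3 -m inch '0 0 0 0 -1;0 0 0 0 -1;0 0 0 0 -1;0 0 0 0 -1'; python3 go.py 631 -111.5 48.9 -90
```

```text
time: 56.32
tool_pos: [630.3, -110.4, 53.3]
orientation: [[0.0, 1.0, -0.014], [1.0, -0.0, -0.0], [-0.0, -0.014, -1.0]]
force: [-0.2, -0.7, -3.4]
grip_width: 57.8
time: 56.65
tool_pos: [631.8, -111.0, 56.0]
orientation: [[-0.0, 1.0, -0.01], [1.0, 0.0, -0.002], [-0.002, -0.01, -1.0]]
force: [0.6, -0.0, -2.4]
grip_width: 57.9
t 56.65 shift [-0.05 -0.07  0.71] turn 0.0 q7 0.74 F [ 0.6 -0.  -2.4] w 57.9 pos [ 631.8 -111.    56. ]
```

```bash
python3 -m inch '0 0 .3 0 -1;0 0 .6 0 -1;0 0 .7 0 -1;0 0 .7 0 -1'; python3 -m inch '0 0 .1 0 -1;0 0 .1 0 -1;0 0 .1 0 -1'; python3 go.py 631 -111.5 48.9 -90
```

```text
time: 56.98
tool_pos: [631.4, -110.7, 48.8]
orientation: [[-0.0, 1.0, -0.011], [1.0, 0.0, -0.001], [-0.001, -0.011, -1.0]]
force: [-0.9, 0.2, 1.1]
grip_width: 58.4
time: 57.23
tool_pos: [631.4, -110.7, 48.7]
orientation: [[-0.0, 1.0, -0.011], [1.0, 0.0, -0.001], [-0.001, -0.011, -1.0]]
force: [-2.9, 1.9, 8.1]
grip_width: 57.9
t 57.23 shift [-0.08 -0.04 -0.02] turn 0.0 q7 0.75 F [-2.9  1.9  8.1] w 57.9 pos [ 631.4 -110.7   48.7]
```

```bash
python3 -m inch '0 0 -.1 0 1;0 0 -.1 0 1;0 0 -.1 0 1;0 0 -.1 0 1;0 0 -.1 0 1';python3 -m inch '0 0 0 0 1;0 0 0 0 1;0 0 -2.5 0 1;0 0 -6 0 1;0 0 -10 0 1'; python3 -m inch '-3 -3 -1 0 1;-6 -6 -3 0 1;-9 -9 -4 0 1;-12 -12 -4 0 1;-15 -15 -4 0 1'; python3 -m inch '0 0 0 -7 1;0 0 0 -14 1;0 0 0 -21 1;0 0 0 -28 1; 0 0 0 -35 1';python3 -m inch '0 0 0 -7 1;0 0 0 -14 1;0 0 0 -21 1;0 0 0 -28 1; 0 0 0 -34 1'
python3 - <<'E'
from h import *
np.set_printoptions(precision=1,suppress=True)
a=save('s23','scene');b=save('t23','top')
for s in (a,b):
  print([(r['xyz'],round(r['score'],2)) for r in pinpoint(s,'cast_1')])
  for n in ('counter','dock_rim','slab','board'): print(n,[(np.round(r['xyz'],1),round(r['score'],2)) for r in pinpoint(s,n)][:1])
b=cv2.imread('pics/t23.png')
cv2.imwrite('pics/z25.png',cv2.resize(b[140:260,240:480],(800,400),interpolation=cv2.INTER_CUBIC))
E
python3 go.py 596 -348.5 200 -21;  python3 -c "
from h import *
print(np.round(state()['q'],2))"
```

```text
time: 57.65
tool_pos: [631.4, -110.8, 48.3]
orientation: [[-0.0, 1.0, -0.011], [1.0, 0.0, -0.002], [-0.002, -0.011, -1.0]]
force: [-0.1, -0.9, 0.2]
grip_width: 87.3
time: 58.07
tool_pos: [631.0, -110.1, 147.8]
orientation: [[0.0, 1.0, -0.016], [1.0, -0.0, -0.001], [-0.001, -0.016, -1.0]]
force: [1.0, 0.4, 0.0]
grip_width: 88.4
time: 58.48
tool_pos: [489.3, -254.7, 191.3]
orientation: [[-0.001, 1.0, -0.009], [1.0, 0.001, -0.003], [-0.003, -0.009, -1.0]]
force: [0.6, -0.9, 0.3]
grip_width: 88.1
time: 58.9
tool_pos: [490.0, -253.5, 190.3]
orientation: [[-0.578, 0.816, -0.011], [0.816, 0.578, -0.001], [0.005, -0.01, -1.0]]
force: [-0.8, -0.4, -1.0]
grip_width: 88.1
time: 59.32
tool_pos: [490.0, -253.6, 190.2]
orientation: [[-0.936, 0.353, -0.011], [0.353, 0.936, -0.002], [0.01, -0.005, -1.0]]
force: [-0.5, -0.3, -0.5]
grip_width: 87.9
[([620.9, 124.7, 10.3], 0.85), ([634.5, -108.7, 13.4], 0.62), ([623.9, 48.4, 6.5], 0.6)]
counter [(array([ 597.1, -347.8,   23.4]), 0.92)]
dock_rim [(array([ 592.9, -353.8,   63.4]), 0.84)]
slab [(array([ 426.5, -355.9,   -2.1]), 0.59)]
board [(array([623.8,   7.8,   0.8]), 0.59)]
[([630.1, -29.0, 11.8], 0.83), ([622.3, 128.9, 9.7], 0.82), ([623.3, 49.6, 10.8], 0.66), ([627.4, -114.6, 12.8], 0.62)]
counter [(array([ 593.7, -351.6,   29.9]), 0.69)]
dock_rim [(array([ 592.4, -348.3,   63.4]), 0.65)]
slab []
board [(array([622.3,   8.2,   0.3]), 0.7)]
t 59.92 shift [-13.29  -5.1   -1.1 ] turn -0.0 q7 1.85 F [-1.  -0.1 -0.1] w 88.8 pos [ 490.1 -253.3  190.1]
[ 0.24  0.68  0.26  1.84 -0.25  0.66  1.85]
```

View pics/s23.png

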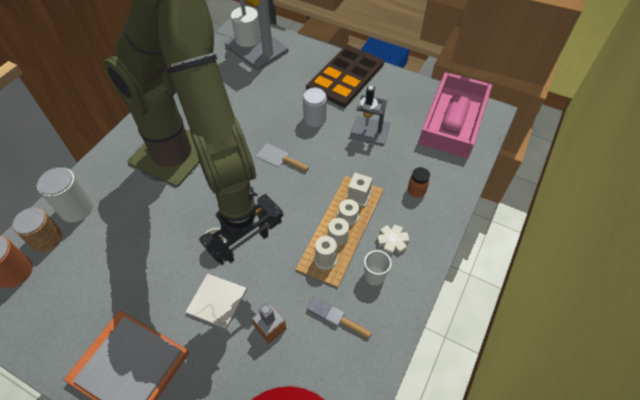

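View pics/z25.png

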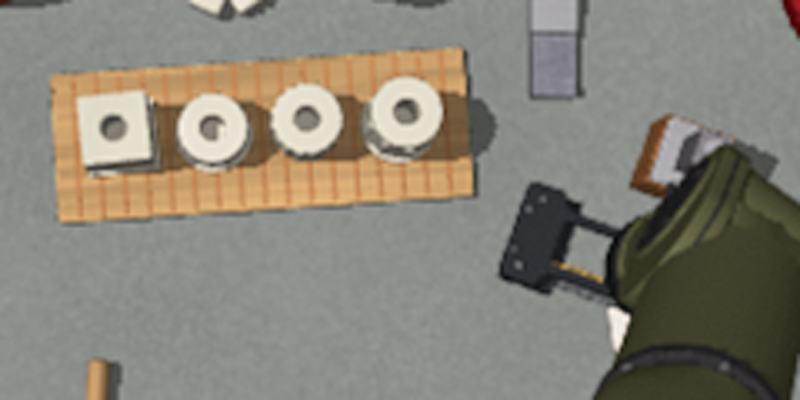

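```bash
python3 -m inch '-3 -1 -.5 0 1;-6 -2 -1 0 1;-9.5 -3.5 -1 0 1;-12.5 -4.8 -1 0 1;-13.2 -5.1 -1 0 1'; python3 -m inch '0 0 0 0 1;0 0 0 0 1;0 0 0 0 1;0 0 0 0 1'
python3 - <<'E'
from h import *
a=save('s24','scene')
cv2.imwrite('pics/z26.png',cv2.resize(cv2.imread('pics/s24.png')[230:370,200:340],(600,600),interpolation=cv2.INTER_CUBIC))
E
python3 go.py 595.5 -349.5 82 -21;  python3 -c "
from h import *
print(np.round(state()['q'],2))"
```

```text
time: 60.33
tool_pos: [598.0, -352.3, 199.0]
orientation: [[-0.933, 0.36, -0.008], [0.36, 0.933, -0.006], [0.005, -0.008, -1.0]]
force: [-0.4, -0.4, 0.1]
grip_width: 88.0
time: 60.67
tool_pos: [594.5, -347.1, 199.1]
orientation: [[-0.934, 0.358, -0.012], [0.358, 0.934, -0.0], [0.011, -0.004, -1.0]]
force: [0.5, 0.5, -0.4]
grip_width: 88.2
t 60.72 shift [-0.29 -0.13 11.73] turn 0.0 q7 1.86 F [-0.2  0.8 -0.2] w 87.6 pos [ 594.6 -347.2  199.3]
[ 0.33  0.84  0.27  1.39 -0.24  0.95  1.86]
```

View pics/z26.png

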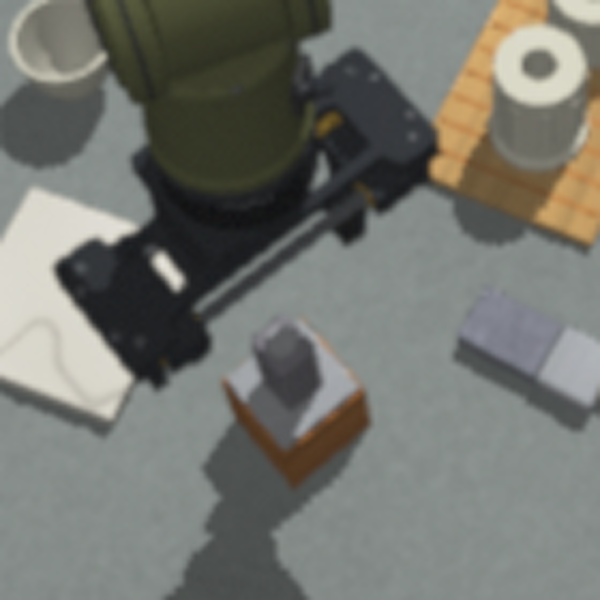

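```bash
python3 -m inch '-.3 -.1 2.5 0 1;-.3 -.1 5.5 0 1;-.3 -.1 8.5 0 1;-.3 -.1 10.8 0 1;-.3 -.1 11.5 0 1'; python3 -m inch '0 0 0 0 1;0 0 0 0 1;0 0 0 0 1;0 0 0 0 1'
python3 go.py 595.5 -349.5 82 -21
```

```text
time: 61.13
tool_pos: [593.8, -348.1, 80.4]
orientation: [[-0.934, 0.358, -0.017], [0.358, 0.934, 0.003], [0.017, -0.004, -1.0]]
force: [-1.4, 0.3, -0.3]
grip_width: 88.2
time: 61.47
tool_pos: [597.5, -351.2, 86.2]
orientation: [[-0.934, 0.358, -0.008], [0.358, 0.934, -0.003], [0.007, -0.006, -1.0]]
force: [-0.1, -1.3, 0.5]
grip_width: 88.0
t 61.47 shift [0.24 0.09 0.42] turn 0.0 q7 1.89 F [-0.1 -1.3  0.5] w 88.0 pos [ 597.5 -351.2   86.2]
```

```bash
python3 -m inch '.2 .1 .3 0 1;.2 .1 .3 0 1;.2 .1 .3 0 0;.2 .1 .3 0 -1;.2 .1 .3 0 -1'; python3 go.py 595.5 -349.5 82 -21; for i in 1 2 ; do python3 -m inch '0 0 0 0 -1;0 0 0 0 -1;0 0 0 0 -1;0 0 0 0 -1;0 0 0 0 -1'; done; python3 go.py 595.5 -349.5 82 -21
```

```text
time: 61.88
tool_pos: [594.8, -348.8, 81.2]
orientation: [[-0.934, 0.358, -0.011], [0.358, 0.934, -0.001], [0.01, -0.005, -1.0]]
force: [1.4, 0.3, -0.1]
grip_width: 70.0
t 61.88 shift [-0.09 -0.04 -0.08] turn 0.0 q7 1.89 F [ 1.4  0.3 -0.1] w 70.0 pos [ 594.8 -348.8   81.2]
time: 62.3
tool_pos: [594.7, -348.8, 81.1]
orientation: [[-0.934, 0.358, -0.011], [0.358, 0.934, -0.001], [0.01, -0.005, -1.0]]
force: [1.1, -0.4, -1.1]
grip_width: 37.1
time: 62.72
tool_pos: [594.7, -348.9, 81.2]
orientation: [[-0.934, 0.358, -0.011], [0.358, 0.934, -0.002], [0.01, -0.005, -1.0]]
force: [-0.5, -0.5, 0.0]
grip_width: 25.9
t 62.72 shift [-0.09 -0.02 -0.09] turn 0.0 q7 1.89 F [-0.5 -0.5  0. ] w 25.9 pos [ 594.7 -348.9   81.2]
```

```bash
python3 -m inch '0 0 -1 0 -1;0 0 -3 0 -1;0 0 -6 0 -1;0 0 -8 0 -1;0 0 -8.5 0 -1'; python3 -m inch '0 0 0 0 -1;0 0 0 0 -1'; python3 go.py 440 -352 165 -21
```

```text
time: 63.13
tool_pos: [597.7, -350.0, 170.6]
orientation: [[-0.934, 0.358, -0.005], [0.358, 0.934, -0.005], [0.003, -0.006, -1.0]]
force: [-0.1, -0.4, -0.6]
grip_width: 25.7
time: 63.3
tool_pos: [595.3, -348.0, 165.4]
orientation: [[-0.934, 0.358, -0.012], [0.358, 0.934, -0.0], [0.011, -0.005, -1.0]]
force: [-0.9, -0.4, -1.9]
grip_width: 25.7
t 63.3 shift [14.35 -5.93  0.23] turn 0.0 q7 1.87 F [-0.9 -0.4 -1.9] w 25.7 pos [ 595.3 -348.   165.4]
```

```bash
python3 -m inch '3 -1.2 0 0 -1;6 -2.4 0 0 -1;9 -3.6 0 0 -1;12 -4.8 0 0 -1;14.2 -5.9 0 0 -1'; python3 -m inch '0 0 1 0 -1;0 0 2.5 0 -1;0 0 4 0 -1;0 0 5.5 0 -1;0 0 6 0 -1';python3 -m inch '0 0 0 0 -1;0 0 0 0 -1;0 0 0 0 -1;0 0 0 0 -1'; python3 go.py 440 -352 81 -21
python3 - <<'E'
from h import *
print(np.round(state()['q'],2))
a=save('s25','scene')
cv2.imwrite('pics/z27.png',cv2.resize(cv2.imread('pics/s25.png')[230:370,160:300],(600,600),interpolation=cv2.INTER_CUBIC))
E
```

```text
time: 63.72
tool_pos: [437.8, -351.4, 166.1]
orientation: [[-0.933, 0.359, -0.016], [0.359, 0.933, 0.002], [0.016, -0.004, -1.0]]
force: [-0.0, 0.3, -2.0]
grip_width: 25.6
time: 64.13
tool_pos: [440.0, -351.2, 104.5]
orientation: [[-0.934, 0.358, -0.016], [0.358, 0.934, 0.003], [0.016, -0.003, -1.0]]
force: [0.8, -0.6, -2.0]
grip_width: 26.0
time: 64.47
tool_pos: [441.8, -353.3, 108.5]
orientation: [[-0.934, 0.358, -0.01], [0.358, 0.934, -0.002], [0.009, -0.006, -1.0]]
force: [-0.0, -0.6, -1.9]
grip_width: 25.5
t 64.47 shift [0.19 0.07 2.75] turn 0.0 q7 2.05 F [-0.  -0.6 -1.9] w 25.5 pos [ 441.8 -353.3  108.5]
[ 0.48  0.81  0.18  1.86 -0.27  0.5   2.05]
```

View pics/z27.png

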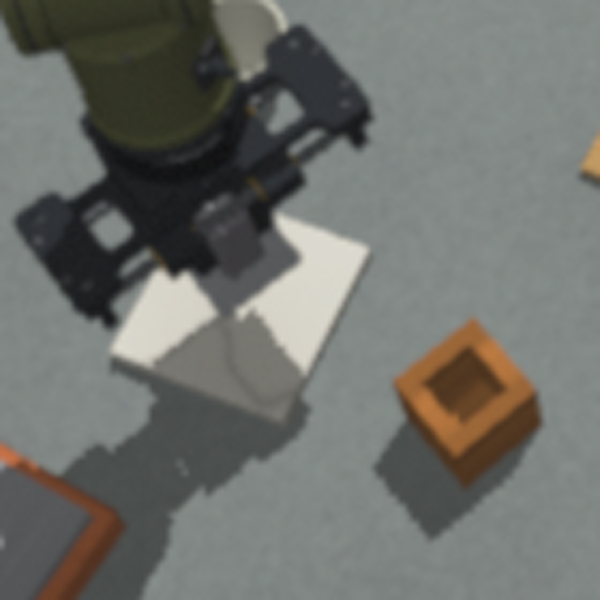

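```bash
python3 -m inch '0 0 .6 0 -1;0 0 1.2 0 -1;0 0 1.8 0 -1;0 0 2.2 0 -1;0 0 2.2 0 -1'; python3 -m inch '0 0 0 0 -1;0 0 0 0 -1;0 0 0 0 -1'; python3 go.py 440 -352 74.2 -21
```

```text
time: 64.93
tool_pos: [440.5, -352.4, 84.6]
orientation: [[-0.934, 0.358, -0.013], [0.358, 0.934, 0.0], [0.012, -0.005, -1.0]]
force: [0.4, -0.1, -2.3]
grip_width: 26.0
time: 65.18
tool_pos: [441.2, -353.2, 86.0]
orientation: [[-0.934, 0.358, -0.011], [0.358, 0.934, -0.002], [0.01, -0.005, -1.0]]
force: [-0.3, 0.4, -1.2]
grip_width: 25.6
t 65.18 shift [0.15 0.07 1.18] turn 0.0 q7 2.06 F [-0.3  0.4 -1.2] w 25.6 pos [ 441.2 -353.2   86. ]
```

```bash
python3 -m inch '0 0 .2 0 -1;0 0 .4 0 -1;0 0 .6 0 -1;0 0 .8 0 -1;0 0 .8 0 -1'; python3 go.py 440 -352 74.2 -21
```

```text
time: 65.6
tool_pos: [441.2, -353.1, 77.9]
orientation: [[-0.934, 0.358, -0.011], [0.358, 0.934, -0.001], [0.01, -0.005, -1.0]]
force: [-0.6, 0.9, 3.4]
grip_width: 26.5
t 65.6 shift [0.15 0.06 0.37] turn 0.0 q7 2.06 F [-0.6  0.9  3.4] w 26.5 pos [ 441.2 -353.1   77.9]
```

```bash
python3 -m inch '0 0 .15 0 -1;0 0 .3 0 -1;0 0 .3 0 -1;0 0 .3 0 -1'; python3 -m inch '0 0 .05 0 -1;0 0 .1 0 -1;0 0 .1 0 -1;0 0 .1 0 -1'; python3 -m inch '0 0 .05 0 -1;0 0 .1 0 -1;0 0 .1 0 -1;0 0 .1 0 -1'
```

```text
time: 65.93
tool_pos: [441.2, -353.1, 75.1]
orientation: [[-0.934, 0.358, -0.011], [0.358, 0.934, -0.002], [0.009, -0.005, -1.0]]
force: [-0.5, 0.9, 6.1]
grip_width: 25.9
time: 66.27
tool_pos: [441.2, -353.1, 74.3]
orientation: [[-0.934, 0.358, -0.011], [0.358, 0.934, -0.002], [0.009, -0.005, -1.0]]
force: [-0.7, -0.0, 6.0]
grip_width: 25.9
time: 66.6
tool_pos: [441.2, -353.2, 73.8]
orientation: [[-0.934, 0.358, -0.01], [0.358, 0.934, -0.002], [0.009, -0.005, -1.0]]
force: [-0.5, 1.8, 11.4]
grip_width: 26.0
```

```bash
python3 -m inch '0 0 0 0 -1;0 0 0 0 -1'; python3 -m inch '0 0 -1 0 -1;0 0 -3 0 -1;0 0 -6 0 -1;0 0 -9 0 -1;0 0 -9.3 0 -1'; python3 -m inch '0 0 0 0 -1;0 0 0 0 -1'; python3 go.py 594.7 -348.9 167 -21
```

```text
time: 66.77
tool_pos: [441.2, -353.2, 73.8]
orientation: [[-0.934, 0.358, -0.01], [0.358, 0.934, -0.002], [0.009, -0.005, -1.0]]
force: [-0.9, 2.0, 11.4]
grip_width: 25.6
time: 67.18
tool_pos: [443.8, -354.9, 170.2]
orientation: [[-0.933, 0.359, -0.005], [0.359, 0.933, -0.006], [0.003, -0.008, -1.0]]
force: [0.3, 0.2, -1.5]
grip_width: 25.8
time: 67.35
tool_pos: [441.6, -352.3, 165.2]
orientation: [[-0.934, 0.358, -0.012], [0.358, 0.934, -0.0], [0.011, -0.005, -1.0]]
force: [0.1, 0.8, -2.3]
grip_width: 25.8
t 67.35 shift [-14.17   5.8   -0.37] turn 0.0 q7 2.03 F [ 0.1  0.8 -2.3] w 25.8 pos [ 441.6 -352.3  165.2]
```

```bash
python3 -m inch '-3 1.2 0 0 -1;-6 2.4 0 0 -1;-9 3.6 0 0 -1;-12 4.8 0 0 -1;-14.2 5.8 0 0 -1'; python3 -m inch '0 0 0 0 -1;0 0 0 0 -1;0 0 0 0 -1;0 0 0 0 -1;0 0 0 0 -1';python3 go.py 594.7 -348.9 120 -21
python3 - <<'E'
from h import *
a=save('s26','scene')
cv2.imwrite('pics/z28.png',cv2.resize(cv2.imread('pics/s26.png')[230:370,200:340],(600,600),interpolation=cv2.INTER_CUBIC))
E
```

```text
time: 67.77
tool_pos: [597.2, -348.0, 161.4]
orientation: [[-0.934, 0.357, -0.013], [0.357, 0.934, 0.001], [0.013, -0.004, -1.0]]
force: [0.6, -0.4, -2.3]
grip_width: 25.9
time: 68.18
tool_pos: [593.6, -350.3, 163.7]
orientation: [[-0.933, 0.36, -0.013], [0.36, 0.933, -0.001], [0.012, -0.006, -1.0]]
force: [0.0, -0.1, -3.3]
grip_width: 25.8
t 68.18 shift [-0.11  0.2   4.37] turn -0.1 q7 1.87 F [ 0.  -0.1 -3.3] w 25.8 pos [ 593.6 -350.3  163.7]
```

View pics/z28.png

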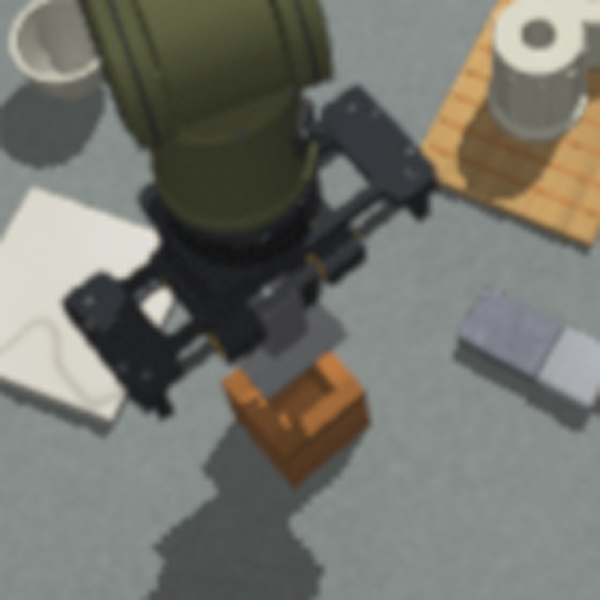

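```bash
python3 -m inch '-.1 .1 1 0 -1;-.1 .2 2 0 -1;-.1 .2 3 0 -1;-.1 .2 3.7 0 -1;-.1 .2 3.7 0 -1'; python3 -m inch '0 0 0 0 -1;0 0 0 0 -1;0 0 0 0 -1;0 0 0 0 -1';python3 go.py 594.7 -348.9 90 -21
```

```text
time: 68.65
tool_pos: [595.1, -347.1, 124.3]
orientation: [[-0.934, 0.358, -0.015], [0.358, 0.934, 0.001], [0.015, -0.004, -1.0]]
force: [0.2, 0.6, -1.4]
grip_width: 25.9
time: 68.98
tool_pos: [596.9, -348.5, 127.7]
orientation: [[-0.934, 0.358, -0.01], [0.358, 0.934, -0.002], [0.009, -0.006, -1.0]]
force: [0.4, 0.4, -1.7]
grip_width: 25.9
t 68.98 shift [ 0.16 -0.1   3.77] turn 0.0 q7 1.88 F [ 0.4  0.4 -1.7] w 25.9 pos [ 596.9 -348.5  127.7]
```

```bash
python3 -m inch '.2 -.1 .8 0 -1;.2 -.1 1.6 0 -1;.2 -.1 2.4 0 -1;.2 -.1 3.2 0 -1;.2 -.1 3.7 0 -1'; python3 -m inch '0 0 0 0 -1;0 0 0 0 -1;0 0 0 0 -1;0 0 0 0 -1';python3 go.py 594.7 -348.9 81.2 -21
```

```text
time: 69.4
tool_pos: [593.2, -347.9, 88.3]
orientation: [[-0.934, 0.358, -0.013], [0.358, 0.934, -0.0], [0.012, -0.005, -1.0]]
force: [-0.1, 0.1, -1.7]
grip_width: 25.9
time: 69.73
tool_pos: [594.3, -348.7, 90.6]
orientation: [[-0.934, 0.358, -0.01], [0.358, 0.934, -0.002], [0.009, -0.006, -1.0]]
force: [-0.1, -0.7, -1.8]
grip_width: 25.7
t 69.73 shift [-0.05  0.    0.94] turn 0.0 q7 1.89 F [-0.1 -0.7 -1.8] w 25.7 pos [ 594.3 -348.7   90.6]
```

```bash
python3 -m inch '0 0 .3 0 -1;0 0 .6 0 -1;0 0 .8 0 -1;0 0 .8 0 -1;0 0 .8 0 -1';python3 go.py 594.7 -348.9 81.2 -21;python3 -m inch '0 0 .1 0 -1;0 0 .1 0 -1;0 0 .1 0 -1';python3 go.py 594.7 -348.9 81.2 -21
```

```text
time: 70.15
tool_pos: [593.7, -348.3, 81.9]
orientation: [[-0.934, 0.358, -0.012], [0.358, 0.934, -0.001], [0.011, -0.005, -1.0]]
force: [-0.3, 0.2, -2.2]
grip_width: 25.7
t 70.15 shift [-0.12 -0.02  0.06] turn 0.0 q7 1.89 F [-0.3  0.2 -2.2] w 25.7 pos [ 593.7 -348.3   81.9]
time: 70.4
tool_pos: [593.8, -348.4, 81.2]
orientation: [[-0.934, 0.358, -0.011], [0.358, 0.934, -0.001], [0.01, -0.005, -1.0]]
force: [-0.0, 0.8, -2.5]
grip_width: 25.7
t 70.4 shift [-0.1  -0.01 -0.  ] turn 0.0 q7 1.89 F [-0.   0.8 -2.5] w 25.7 pos [ 593.8 -348.4   81.2]
```

```bash
python3 -m inch '0 0 .1 0 -1;0 0 .1 0 -1;0 0 .1 0 -1' | grep -E "pos|force";python3 -m inch '0 0 .1 0 -1;0 0 .1 0 -1;0 0 .1 0 -1'| grep -E "pos|force"
```

```text
tool_pos: [593.9, -348.5, 81.1]
force: [-1.3, 0.8, 5.7]
tool_pos: [593.9, -348.5, 81.0]
force: [-2.5, 2.0, 11.1]
```

Seated. Release, back off and check.

```bash
python3 -m inch '0 0 -.1 0 -1;0 0 -.1 0 1;0 0 -.1 0 1;0 0 -.1 0 1;0 0 -.1 0 1';python3 -m inch '0 0 0 0 1;0 0 0 0 1;0 0 0 0 1;0 0 0 0 1;0 0 0 0 1'; python3 -m inch '0 0 0 0 1;0 0 -2.5 0 1;0 0 -5 0 1;0 0 -9 0 1;0 0 -13 0 1';python3 -m inch '4 0 0 0 1;8 0 0 0 1;12 0 -1 0 1;16 0 -2 0 1;20 0 -3 0 1';python3 -m inch '0 0 0 0 1;0 0 0 0 1;0 0 0 0 1;0 0 0 0 1;0 0 0 0 1'
python3 - <<'E'
from h import *
np.set_printoptions(precision=1,suppress=True)
a=save('s27','scene');b=save('t27','top')
for s in (a,b):
  for n in ('cast_1','counter','dock_rim','gauge','stop_under','stand_seat','board','mixing_cup','pigment_jar','resin_can','spatula','brush','star_cast','small_pot'): print(n,[(np.round(r['xyz'],1),round(r['score'],2)) for r in pinpoint(s,n)][:4 if n=='cast_1' else 1])
A=cv2.imread('pics/s27.png');B=cv2.imread('pics/t27.png')
z=lambda i:cv2.resize(i,(400,300),interpolation=cv2.INTER_CUBIC)
cv2.imwrite('pics/z29.png',np.vstack([np.hstack([z(A[75:165,320:440]),z(A[280:370,210:330])]),np.hstack([z(A[165:300,290:470]),z(B[140:260,380:540])])]))
E
```

```text
time: 71.32
tool_pos: [593.8, -348.4, 79.8]
orientation: [[-0.934, 0.358, -0.011], [0.358, 0.934, -0.001], [0.01, -0.005, -1.0]]
force: [-0.6, 0.3, -0.5]
grip_width: 50.3
time: 71.73
tool_pos: [593.8, -348.4, 80.1]
orientation: [[-0.934, 0.358, -0.011], [0.358, 0.934, -0.001], [0.01, -0.005, -1.0]]
force: [-0.6, -0.1, 0.4]
grip_width: 83.4
time: 72.15
tool_pos: [594.5, -347.7, 210.6]
orientation: [[-0.933, 0.358, -0.014], [0.358, 0.934, -0.0], [0.013, -0.005, -1.0]]
force: [0.5, -0.2, 1.1]
grip_width: 88.0
time: 72.57
tool_pos: [407.0, -275.7, 242.6]
orientation: [[-0.934, 0.358, -0.011], [0.358, 0.934, -0.001], [0.01, -0.005, -1.0]]
force: [0.2, -1.1, 0.5]
grip_width: 88.5
time: 72.98
tool_pos: [410.4, -277.0, 241.9]
orientation: [[-0.934, 0.357, -0.01], [0.357, 0.934, -0.002], [0.009, -0.006, -1.0]]
force: [0.1, 0.0, 1.4]
grip_width: 88.3
cast_1 [(array([622.8,  47.3,   6.7]), 0.73), (array([623.8, -92. ,  12. ]), 0.73), (array([ 595.4, -353.8,   63.6]), 0.61), (array([629.7, -29.8,  10.6]), 0.56)]
counter [(array([ 597.6, -346. ,   23.1]), 0.58)]
dock_rim [(array([ 596.2, -351.9, 
[... 573 characters left out ...]
3.4,  48.7,  12.6]), 0.8), (array([629.4, -32.7,  10.1]), 0.73), (array([620.1, -94.7,  15.6]), 0.67)]
counter [(array([ 593.1, -350.8,   26.7]), 0.89)]
dock_rim [(array([ 594.5, -348.4,   63.5]), 0.72)]
gauge [(array([517.5, 394. ,  23.8]), 0.85)]
stop_under [(array([768.7, 238.8,  -0.5]), 0.43)]
stand_seat [(array([518.2, 394.7, 129.2]), 0.76)]
board [(array([624.4,  12.3,   0.3]), 0.97)]
mixing_cup [(array([775.4, -88.6,   0.6]), 0.79)]
pigment_jar [(array([769.6, 236.2,   0.4]), 0.66)]
resin_can [(array([337.3, 358.6,   1.6]), 0.63)]
spatula [(array([341. , 148.1,  -0.2]), 0.96)]
brush [(array([ 746.2, -247. ,    0.2]), 0.73)]
star_cast [(array([767.7,  34.9,   4.3]), 0.86)]
small_pot []
```

View pics/z29.png

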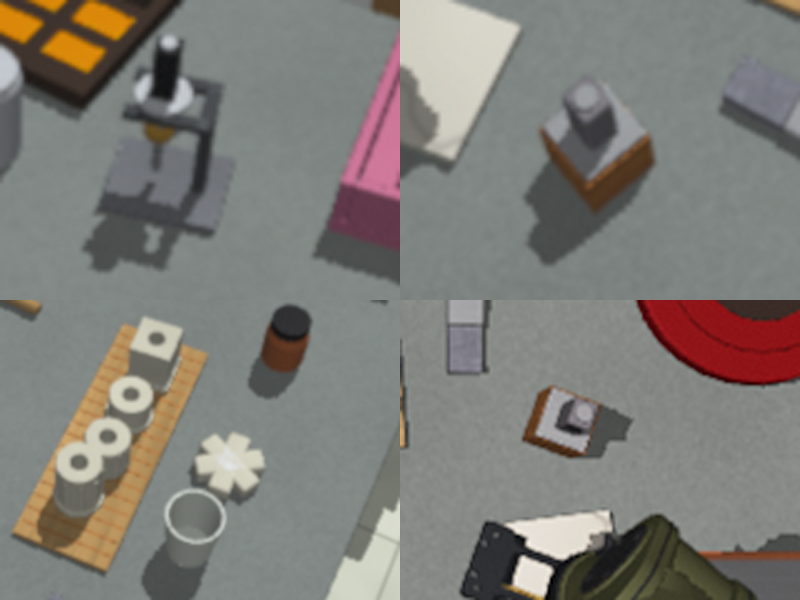

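View pics/s27.png

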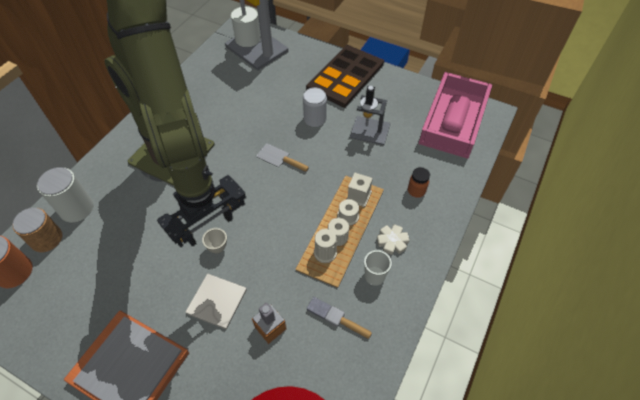

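```bash
python3 - <<'E'
from h import *
np.set_printoptions(precision=1,suppress=True)
a=save('s28','scene');b=save('t28','top')
A=cv2.imread('pics/s28.png')[195:285,295:375];B=cv2.imread('pics/t28.png')[145:215,320:390]
cv2.imwrite('pics/z30.png',np.hstack([cv2.resize(A,(400,450),interpolation=cv2.INTER_CUBIC),cv2.resize(B,(400,450),interpolation=cv2.INTER_CUBIC)]))
for s in(a,b): print([(np.round(r['xyz'],1),round(r['score'],2)) for r in pinpoint(s,'cast_4')][:5])
print(proj(a,(622,-93,96)),proj(b,(622,-93,96)),proj(a,(629,-30.5,72)),proj(b,(629,-30.5,72)))
E
```

```text
[(array([623.6,  46.7,   7.7]), 0.98), (array([620.9, -87.4,   9.3]), 0.81), (array([631.6, -29.3,   9.5]), 0.75), (array([620.6, 125.4,  10.8]), 0.6)]
[(array([631.2, -31.1,  10.7]), 0.94), (array([619.2, -93.2,  17. ]), 0.91), (array([618.5, 129. ,   7.5]), 0.83), (array([621.9,  51. ,  10. ]), 0.8)]
[325.  237.3] [355.5 176. ] [337.6 225.4] [332.2 174.6]
```

View pics/z30.png

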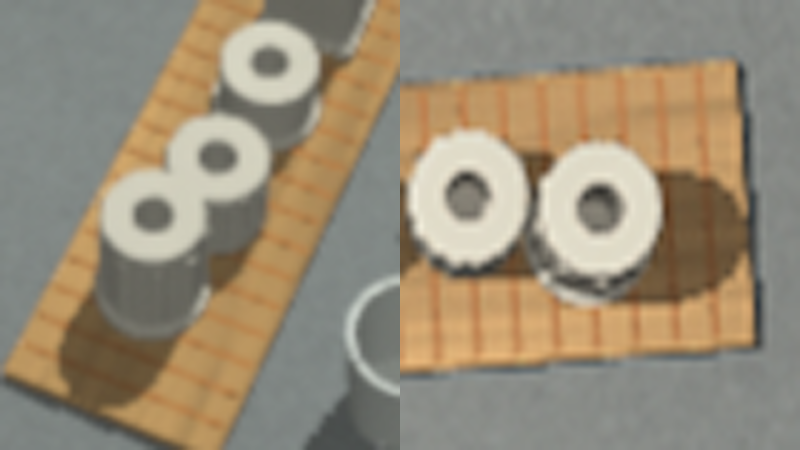

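```bash
python3 - <<'E'
from h import *
a=snapshot('scene');b=snapshot('top')
M=[]
for s,nm in((a,'s28'),(b,'t28')):
    im=cv2.imread(f'pics/{nm}.png')
    for c,col in(((621,-92.5),(0,0,255)),):
        for z,r in((10,33),(20,33),(96,30),(96,11)):
            t=np.linspace(0,2*np.pi,60)
            M.append
            pts=np.array([proj(s,(c[0]+r*np.cos(k),c[1]+r*np.sin(k),z)) for k in t])
            if nm=='s28': x0,y0,w,h=295,195,80,90
            else: x0,y0,w,h=320,145,70,70
            if z==10 and True: crop=cv2.resize(im[y0:y0+h,x0:x0+w],(400,450),interpolation=cv2.INTER_CUBIC) if r==33 else crop
            q=((pts-[x0,y0]+.5)*[400/w,450/h]).astype(int)
            cv2.polylines(crop,[q],True,col)
    M=[m for m in M] ; cv2.imwrite(f'pics/o_{nm}.png',crop)
cv2.imwrite('pics/z31.png',np.hstack([cv2.imread('pics/o_s28.png'),cv2.imread('pics/o_t28.png')]))
E
```

```text
(no output)
```

View pics/z31.png

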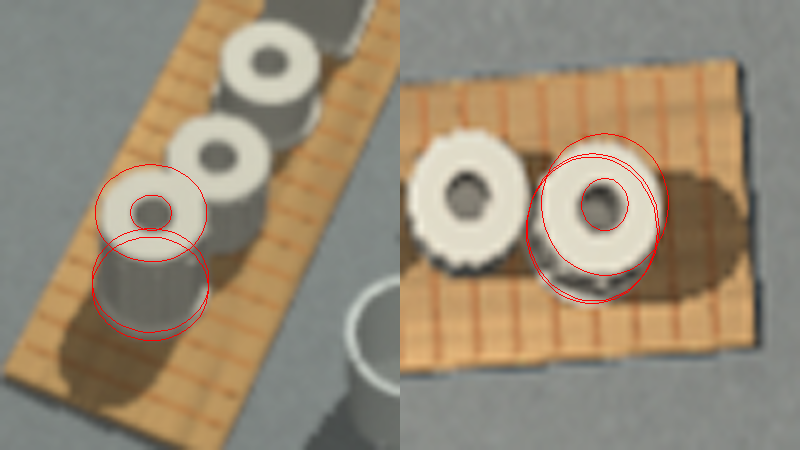

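```bash
python3 -c "
from h import *
print(job_done()); print(state()['time'])"
```

```text
the job is handed in; nothing more can be done
None
the job is handed in; nothing more can be done
```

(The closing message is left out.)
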